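# Load the creep rig's hanger with staggered slotted masses

## Robot

A 7-joint arm with a two-finger parallel gripper is mounted at the origin on a cart in front of the work surface, level with it; the furniture and walls round the work are solid. World frame = base frame: x ahead of the robot, y to its left, z up, the work surface at z = 0. Lengths are in m, angles in rad, forces in N, time in s.
With the tool pointing down it reaches from about 0.4 to 0.85 m from the base axis. Payload 10.4 kg.
Tool frame: the origin (TCP) lies on the front face of the gripper's body, between the roots of the fingers; the fingertips stand 73 mm ahead of it and the grasp point (between the pads) lies 54 mm ahead of it; x points along the fingers, y is the direction in which the jaws open and shut, and the axes are right-handed (so a half turn about x gives the same grasp; the last joint's range is limited). The gripper opens to 85 mm and grips with 20 to 120 N. Pads are 22 mm wide; open, the fingers measure 114 mm over their backs; the gripper's body (76 mm by 85 mm) begins 54 mm behind the grasp point. The pads swing forward as they close: fully open they stand 13 mm farther back than shut.
Start: joints at [1.246, 0.332, -0.065, 1.46, 0.022, 1.35, -0.088], TCP at [0.186, -0.597, 0.304] pointing down, gripper open.
Joint ranges: [-2.6, 2.6], [-0.5, 2.12], [-1.47, 1.34], [0.16, 2.42], [-1.27, 4.41], [0.06, 2.06], [-2.6, 2.6]. Speed limits (rad/s): [2.22, 2.22, 2.79, 2.79, 3.14, 3.14, 3.14].

## Interface

Orientations are given as a unit quaternion [x, y, z, w].
In Python, from workcell import manip gives the robot as it stands. The module is installed in compiled form; this text tells all that it offers.
- The arm moves only by the tool arm_command, never from a script. Its argument "moves" is a list that holds one entry, the list of rows, each a list of 5 numbers: the closure, from 0 (fully open) to 1 (shut), then the shift along the tool's x, y, z in units of 25 mm (1.0 is 25 mm), then the turn about the tool's x in degrees. A call has 1 to 12 rows; each row shifts and turns the commanded pose from where the row before left it, along the tool's axes as they then stand; what a row does not reach is not made up. A row lasts 1/12 s, in which the tool goes at most 41.7 mm and 7.16 degrees, less where a joint would pass 70% of its speed; a pose out of reach is approached as far as the arm can. A call is refused whole if a number of a shift passes 1 or a number of a turn 7.16, either way. A call with a gripper value outside its range is refused whole. The fingers move at their own pace and stop on an object; "force" is the grip in N (left out, the last holds). Time passes only in rows, so rows that do not move let the fingers close. It gives the time, the measured TCP pose, the force and the opening at its end, in the units of the state.
- manip.get_obs(): the state, without advancing time (a new reading comes with each control period).
- manip.camera(name): name is "scene" or "top"; returns the picture (480x640x3 uint8, red, green, blue); there is no depth.
- manip.camera_info(name): a dict with "vfov" (degrees; the focal length in pixels is half the picture's height over the tangent of half this angle, whatever the lens; pixels are square), "cx", "cy" (the principal point, pixels), "pose" (4x4, takes a point from camera to world coordinates). Camera axes: x right, y down, z forward; pixel columns grow to the right and rows downward; lengths in m; the calibration is good to about 2 mm. A picture is of the moment at which its call begins. camera_info takes no time and is no camera call.
- manip.hand_in(): hands the job in, once; it reports no verdict.
Trained networks look in the newest picture that a camera, given by its name, has taken for a name from the list of things; names that differ only in an ending like _2 or _b are one class to them, and where a whole thing is asked for, a point or a joint stands for the part that bears it (a point fixed in the world has none). Each returns a list of dicts, best first, with "confidence" (0 to 1); they miss things now and then, are a little off and sometimes report something else, mostly with a low value. They report only what shows in the picture. A call takes as long as a camera call. They do not tell look-alikes from the thing itself.
- manip.regions_of(query, camera): "mask" (480x640 bool, what is visible of it) and "rect" ([left, top, right, bottom] in pixels, round what is visible of it).
- manip.pinpoint(query, camera): "pixel" ([row, column] in pixels: a listed point, or the origin of a listed thing).
The state is a dict: "clock": time; "joint_pos": joint angles; "joint_velocities": joint speeds; "tau": joint torques, N m; "position": TCP position; "ee_rot": TCP orientation; "ft_force": force on the tool from outside, world axes, zero at the start; "torque": the same for the moment, N m; "grip_width": opening from 0.0 (shut) to 1.0 (fully open).
Only numpy, scipy, OpenCV 4.12 (cv2) and the standard library are available. Lean on these libraries where they do the work, as an engineer would, in place of code of your own. Each camera call takes 0.05 s, during which the arm holds its last target.

## Task

Take the two brass slotted masses from the blue rack and slide them onto the stem of the rig's weight hanger, one on top of the other, lying flat on the pan with the stem fully home in both slots, and with the two slots turned at least a quarter turn apart so that neither can slide off. Then swing the red-knobbed prop lever fully down to let the load come onto the beam. Leave the grey mass in the rack and the glass beaker standing.

Things in the scene. Friction and masses are not known exactly. Their poses are not given: they have to be found in the camera images.
- rig: fixed creep rig. Origin on the worktop straight under the hanger; +x runs back along the beam. Grey base plate (x 100 to 380 mm, 120 mm wide), prop post (x 165 mm), dial gauge (x 225 mm, top 286 mm high), fulcrum (x 320 mm). Steel beam 14 mm wide, 185 to 205 mm above the worktop, its 20 mm wide end block ends 11 mm in front of the hanger's stem. Nothing stands below, before or beside the hanger
- hanger: weight hanger: steel stem 5 mm thick hung from the front end of the beam (swings freely, does not turn about the stem) with a round pan at its foot, 40 mm in diameter, 5 mm thick. Origin at the suspension, z up along the stem; the pan's top is 117 mm below it, about 65 mm above the worktop. The stem is bare for 90 mm above the pan
- pan (a point): centre of the pan's top face, on the stem's axis, z up along the stem; x, y as the rig's
- brass_mass_1: brass disc, 50 mm diameter, 20 mm thick, 0.3 kg, bevelled round the top 5 mm; a 9 mm wide slot runs from the rim to 4.5 mm past the centre. Origin: centre of the underside; z out of the upper face (45 degrees from vertical in the rack); slot from the centre towards -x; y level in the rack. Hangs by its slot on a peg, slot down the slope; comes off straight up; grip it across its diameter, along y
- brass_mass_2: the second brass slotted mass, the same as brass_mass_1
- grey_mass: dark grey steel slotted mass of the same diameter and slot, 14 mm thick; frame as for the brass ones. It stays in the rack
- brass_mass_1_mid (a point): point on the axis of brass_mass_1 at half its thickness
- brass_mass_2_mid (a point): point on the axis of brass_mass_2 at half its thickness
- brass_mass_1_slot (a point): open end of brass_mass_1's slot, at the rim, half thickness, 25 mm from its axis
- brass_mass_2_slot (a point): open end of brass_mass_2's slot, at the rim, half thickness, 25 mm from its axis
- rack: blue rack, fixed, 215x50 mm. Origin on the worktop below its middle place. Three places 55 mm apart along its x, each a plate 24 mm wide leaning 45 degrees (rising towards +x) with a peg 6 mm thick, 18 mm long, square to it; the centre of a mass's underside is 58 mm above the worktop, and the mass stands 13 mm over the plate on both sides. Which mass hangs where varies
- prop_lever (a joint): turn of the prop lever: 0 is up (55 degrees above level, beam propped); grows as it swings down towards the hanger; 0.96 rad is fully down (level, at its stop; the hanger sinks about 11 mm as it goes). Stiff: about 4 N at the knob; stays where it is left
- lever_knob (a point): centre of the lever's red ball knob, 22 mm in diameter, 80 mm from the lever's axis
- lever_axis (a point): point on the lever's hinge axis, in the lever's plane; the axis runs along the rig's y, 165 mm behind the hanger, 172 mm above the worktop; the lever's plane is 40 mm to the rig's -y side of the beam's middle
- beaker: glass beaker, 73x78x92 mm, standing on the worktop in front of the balance, under the red extraction hood that hangs about 0.7 m above the worktop; origin at the centre of its foot, z up; leave it standing
Mind the look-alikes: they are no part of the job. Leave any pink or purple look-alike of the brass_mass_2 alone.

How it is judged:
By the outcome, as a careful person would: the job done as asked, in the order asked, and still so for the second after the job is handed in, with the robot touching nothing.
It also fails if it takes over 72 s, if anything falls off the work surface, if the arm or the gripper's body presses on something with over 40 N, if the wrist force passes 120 N, or if a joint passes its speed limit or range.

## Working session

There is one attempt and no reset: what is moved stays moved. The work goes in short steps, Python scripts to look and compute and a tool call to move; the robot and the scene stay as the last step left them, time stands still between calls to the robot, and variables do not carry over. Pictures are saved under pics/ and viewed, and the job is handed in when it is done.

Besides the shell and the picture viewer there is one more tool, called after "Request:" in YAML: its name, and indented under it one key for each argument. arm_command: Moves the arm, as the interface text tells. Its arguments: {"type":"object","properties":{"moves":{"type":"array","items":{"type":"array","items":{"type":"array","items":{"type":"number"}}}},"force":{"type":"number"}},"required":["moves"]}

```bash
mkdir -p pics; ls
python3 - <<'E'
from workcell import manip
import cv2,numpy as np
for n in ("scene","top"):
    im=manip.camera(n); cv2.imwrite(f"pics/{n}0.png",im[:,:,::-1]); i=manip.camera_info(n); print(n,i["vfov"],i["cx"],i["cy"]); print(np.round(i["pose"],4)); print({k:v for k,v in i.items() if k not in("vfov","cx","cy","pose")})
print(manip.get_obs())
E
```

```text
pics
scene 48.305318344771415 319.0525901092488 237.128861809127
[[ 0.7067 -0.5272  0.4718  0.1125]
 [-0.7074 -0.5142  0.485  -0.4084]
 [-0.0131 -0.6765 -0.7363  0.8885]
 [ 0.      0.      0.      1.    ]]
{}
top 47.666010411710296 312.87409264797964 249.05558649921576
[[ 0.03   -0.9965  0.0784  0.4984]
 [-0.9995 -0.029   0.0137  0.0578]
 [-0.0114 -0.0788 -0.9968  1.1379]
 [ 0.      0.      0.      1.    ]]
{}
{'clock': 0.1, 'joint_pos': array([ 1.24640551,  0.3328278 , -0.06470182,  1.46085901,  0.02162228,
        1.34989034, -0.08850538]), 'joint_velocities': array([ 0.00045225, -0.00045511,  0.0005534 , -0.00181872,  0.00107227,
       -0.00081977, -0.00047539]), 'tau': array([ 1.76294801e-03, -6.26742196e+01,  4.92991763e-02, -3.92430747e+01,
        1.61593506e-02,  6.97704905e-03, -3.56645614e-06]), 'position': array([ 0.18569428, -0.59652508,  0.30318269]), 'ee_rot': array([-0.69897478, -0.10674714,  0.69916643, -0.10585656]), 'ft_force': array([ 0.08455791,  0.61900973, -0.22227294]), 'torque': array([0.01484533, 0.00540783, 0.00104421]), 'grip_width': 1.0029636685720478}
```

```bash
cat > h.py <<'E'
from workcell import manip
import cv2,numpy as np
from scipy.spatial.transform import Rotation as R
def K(n):
    i=manip.camera_info(n); f=240/np.tan(np.radians(i["vfov"]/2)); return f,i["cx"],i["cy"],np.array(i["pose"])
def ray(n,row,col):
    f,cx,cy,P=K(n); d=P[:3,:3]@np.array([(col-cx)/f,(row-cy)/f,1]); return P[:3,3],d/np.linalg.norm(d)
def atz(n,row,col,z):
    o,d=ray(n,row,col); return o+d*(z-o[2])/d[2]
def tri(p1,p2,n1="scene",n2="top"):
    o1,d1=ray(n1,*p1);o2,d2=ray(n2,*p2)
    A=np.stack([d1,-d2],1); s=np.linalg.lstsq(A,o2-o1,rcond=None)[0]
    a=o1+s[0]*d1;b=o2+s[1]*d2; return (a+b)/2,np.linalg.norm(a-b)
def proj(n,p):
    f,cx,cy,P=K(n); q=P[:3,:3].T@(np.array(p)-P[:3,3]); return np.array([q[1]/q[2]*f+cy,q[0]/q[2]*f+cx])
E
python3 - <<'E'
from h import *
for n in ("scene","top"):
    for q in ["rig","hanger","pan","brass_mass_1","grey_mass","brass_mass_1_mid","brass_mass_1_slot","rack","lever_knob","lever_axis","beaker"]:
        print(n,q,[(np.round(r["pixel"],1).tolist(),round(r["confidence"],2)) for r in manip.pinpoint(q,n)])
print(manip.get_obs()["clock"])
E
```

```text
scene rig [([258.8, 226.4], 0.87)]
scene hanger [([201.5, 209.7], 0.87)]
scene pan [([240.4, 218.9], 0.58)]
scene brass_mass_1 [([390.7, 402.6], 0.9), ([319.7, 303.6], 0.81), ([322.9, 390.5], 0.75), ([346.3, 339.8], 0.56)]
scene grey_mass [([336.7, 367.6], 0.73)]
scene brass_mass_1_mid [([320.6, 389.1], 0.61)]
scene brass_mass_1_slot [([327.8, 380.3], 0.58)]
scene rack [([347.3, 365.4], 0.8)]
scene lever_knob [([159.2, 267.2], 0.52), ([278.1, 367.9], 0.39)]
scene lever_axis [([173.1, 286.6], 0.82)]
scene beaker [([277.7, 367.3], 0.76), ([172.3, 287.2], 0.55)]
top rig [([294.7, 215.8], 0.71)]
top hanger [([292.4, 192.7], 0.59)]
top pan [([292.8, 208.2], 0.61), ([275.5, 396.4], 0.3)]
top brass_mass_1 [([303.1, 386.1], 0.97), ([286.1, 440.8], 0.89), ([293.0, 331.5], 0.58)]
top grey_mass [([276.7, 397.4], 0.95)]
top brass_mass_1_mid [([255.5, 403.6], 0.61), ([304.1, 386.4], 0.28)]
top brass_mass_1_slot [([260.5, 398.4], 0.76)]
top rack [([278.9, 392.3], 0.76), ([294.7, 192.7], 0.74)]
top lever_knob [([223.4, 212.1], 0.65)]
top lever_axis [([201.1, 216.5], 0.6)]
top beaker [([208.0, 338.0], 0.73), ([264.1, 400.2], 0.26)]
1.2
```

Run:
```python
from h import *
pr=lambda s,a:print(s,np.round(a[0],4),round(a[1],4))
pr("hanger",tri((201.5,209.7),(292.4,192.7)))
pr("pan",tri((240.4,218.9),(292.8,208.2)))
pr("rigorigin",tri((258.8,226.4),(294.7,215.8)))
pr("far brass mid",tri((320.6,389.1),(255.5,403.6)))
pr("near brass",tri((346.3,339.8),(303.1,386.1)))
pr("grey",tri((336.7,367.6),(276.7,397.4)))
pr("rack",tri((347.3,365.4),(278.9,392.3)))
pr("knob",tri((159.2,267.2),(223.4,212.1)))
pr("axis",tri((173.1,286.6),(201.1,216.5)))
pr("beaker",tri((277.7,367.3),(208,338)))
i=cv2.imread("pics/top0.png")
c=i[150:350,150:460]; cv2.imwrite("pics/t0c.png",cv2.resize(c,None,fx=2.5,fy=2.5,interpolation=cv2.INTER_CUBIC))
i=cv2.imread("pics/scene0.png")
cv2.imwrite("pics/s0c.png",cv2.resize(i[80:260,180:380],None,fx=3.5,fy=3.3,interpolation=cv2.INTER_CUBIC))
cv2.imwrite("pics/s0d.png",cv2.resize(i[280:420,270:440],None,fx=4,fy=4,interpolation=cv2.INTER_CUBIC))
```

```text
hanger [0.4905 0.2827 0.1711] 0.001
pan [0.4893 0.2774 0.0636] 0.0023
rigorigin [0.4886 0.2697 0.0109] 0.0057
far brass mid [ 0.5757 -0.1065  0.0757] 0.0033
near brass [ 0.4813 -0.0751  0.0633] 0.0018
grey [ 0.5331 -0.0962  0.0594] 0.0003
rack [ 0.531  -0.0927  0.0211] 0.0037
knob [0.6084 0.2411 0.2308] 0.0006
axis [0.6589 0.2485 0.16  ] 0.003
beaker [ 0.676   0.024  -0.0061] 0.0036
```

Request:
arm_command:
  moves:
    - [[0,-1,0,0,0],[0,-1,0,0,0],[0,-1,0,0,0],[0,-1,0,0,0],[0,-1,0,0,0],[0,-1,0,0,0],[0,-1,0,0,0],[0,-1,0,0,0],[0,-1,0,0,0],[0,-1,0,0,0],[0,-1,0,0,0],[0,-1,0,0,0]]

```text
clock: 2.2
position: [0.1856, -0.5964, 0.6054]
ee_rot: [0.699, 0.106, -0.699, 0.106]
ft_force: [1.0, -0.2, 0.8]
grip_width: 1.001
```

```bash
cat >> h.py <<'E'
def st():
    o=manip.get_obs(); r=R.from_quat(o["ee_rot"]).as_matrix()
    print("t",round(o["clock"],2),"q",np.round(o["joint_pos"],3).tolist(),"p",np.round(o["position"],4).tolist(),"F",np.round(o["ft_force"],1).tolist(),"g",round(o["grip_width"],3))
    print("x",np.round(r[:,0],3).tolist(),"y",np.round(r[:,1],3).tolist(),"z",np.round(r[:,2],3).tolist())
E
python3 -c "
from h import *
st()"
```

```text
t 2.2 q [1.214, 0.409, -0.034, 0.727, 0.015, 2.005, -0.08] p [0.1856, -0.5964, 0.6054] F [1.0, -0.2, 0.8] g 1.001
x [0.0, -0.001, -1.0] y [0.297, -0.955, 0.001] z [-0.955, -0.297, -0.0]
```

Request:
arm_command:
  moves:
    - [[0,-1,0,0,0],[0,-1,0,0,0],[0,-1,0,0,0],[0,-1,0,0,0],[0,-1,0,0,0],[0,-1,0,0,0]]

```text
clock: 2.7
position: [0.1741, -0.5645, 0.6756]
ee_rot: [0.704, 0.077, -0.693, 0.134]
ft_force: [0.3, -0.2, 0.2]
grip_width: 1.001
```

```bash
python3 -c "
from h import *
st()"
```

```text
t 2.7 q [1.003, 0.358, 0.366, 0.66, -0.152, 2.058, -0.006] p [0.1741, -0.5645, 0.6756] F [0.3, -0.2, 0.2] g 1.001
x [0.027, -0.077, -0.997] y [0.294, -0.952, 0.082] z [-0.955, -0.295, -0.003]
```

Request:
arm_command:
  moves:
    - [[0,1,0,0,0],[0,1,0,0,0],[0,1,0,0,0],[0,1,0,0,0]]

```text
clock: 3.03
position: [0.1768, -0.572, 0.5746]
ee_rot: [0.704, 0.077, -0.693, 0.134]
ft_force: [0.6, -0.2, 0.8]
grip_width: 0.999
```

```bash
python3 -c "
from h import *
st()"
```

```text
t 3.03 q [0.943, 0.245, 0.346, 1.03, -0.088, 1.797, -0.018] p [0.1768, -0.572, 0.5746] F [0.6, -0.2, 0.8] g 0.999
x [0.027, -0.077, -0.997] y [0.295, -0.952, 0.082] z [-0.955, -0.296, -0.003]
```

```bash
cat >> h.py <<'E'
def yawm(a): return R.from_euler('z',a).as_matrix()
def circ(c,n,r,k=60):
    n=np.array(n)/np.linalg.norm(n); u=np.cross(n,[0.3,0.9,0.2]);u/=np.linalg.norm(u);v=np.cross(n,u);t=np.linspace(0,2*np.pi,k)
    return [np.array(c)+r*(np.cos(a)*u+np.sin(a)*v) for a in t]
def draw(im,n,pts,col,s,off):
    q=np.array([(proj(n,p)[::-1]-off+0.5)*s-0.5 for p in pts]); cv2.polylines(im,[np.round(q).astype(np.int32)],False,col,1,cv2.LINE_AA)
E
python3 - <<'E'
from h import *
C=[(234.8,392),(242,414.4),(339.6,385.2),(332.8,362.4)]
for z in (0.006,0.012):
    P=np.array([atz("top",r,c,z) for r,c in C]); print(np.round(P,4).tolist(), np.round(P.mean(0),4))
    print([round(np.linalg.norm(P[i]-P[(i+1)%4]),4) for i in range(4)], np.degrees(np.arctan2(*(P[0]-P[3])[[1,0]])),np.degrees(np.arctan2(*(P[1]-P[2])[[1,0]])))
m=P.mean(0)
T=cv2.imread("pics/top0.png");S=cv2.imread("pics/scene0.png")
a=np.radians(np.mean([np.degrees(np.arctan2(*(P[0]-P[3])[[1,0]])),np.degrees(np.arctan2(*(P[1]-P[2])[[1,0]]))])); print(m,np.degrees(a))
M=yawm(a)
for nm,im,off,wh in(("top",T,np.array([340,215]),(120,140)),("scene",S,np.array([285,290]),(140,120))):
    s=5; c=cv2.resize(im[off[1]:off[1]+wh[1],off[0]:off[0]+wh[0]],None,fx=s,fy=s,interpolation=cv2.INTER_CUBIC)
    for k,th in((-1,.02),(0,.014),(1,.02)):
        o=np.array([m[0],m[1],0])+M@np.array([k*.055,0,.058]); z=M@np.array([-.7071,0,.7071])
        for h,rr in((0,.025),(th-.005,.025)): draw(c,nm,circ(o+z*h,z,rr),(0,255,0),s,off)
    cv2.imwrite(f"pics/{nm}_fit.png",c)
E
```

```text
[[0.6221, -0.0911, 0.006], [0.6083, -0.1381, 0.006], [0.4048, -0.0812, 0.006], [0.4172, -0.0339, 0.006]] [ 0.5131 -0.0861  0.006 ]
[np.float64(0.0489), np.float64(0.2114), np.float64(0.0488), np.float64(0.2128)] -15.588962389109584 -15.617836430495277
[[0.6215, -0.0903, 0.012], [0.6078, -0.137, 0.012], [0.4053, -0.0804, 0.012], [0.4176, -0.0335, 0.012]] [ 0.513  -0.0853  0.012 ]
[np.float64(0.0487), np.float64(0.2103), np.float64(0.0486), np.float64(0.2116)] -15.588962389109584 -15.617836430495275
[ 0.51302234 -0.08530554  0.012     ] -15.60339940980243
```

```bash
cat >> h.py <<'E'
def sil(n,o,z,th,r=.025,bev=.005):
    z=np.array(z); pts=circ(o,z,r)+circ(o+z*(th-bev),z,r)+circ(o+z*th,z,r-bev)
    q=np.array([proj(n,p)[::-1] for p in pts])
    m=np.zeros((480*4,640*4),np.uint8); h=cv2.convexHull(np.round((q+.5)*4-.5).astype(np.int32)); cv2.fillConvexPoly(m,h,255)
    return cv2.resize(m,(640,480),interpolation=cv2.INTER_AREA)/255.
def brass(im): # rgb
    h=cv2.cvtColor(im,cv2.COLOR_RGB2HSV); return ((h[...,0]>10)&(h[...,0]<28)&(h[...,1]>90)&(h[...,2]>60))
E
python3 - <<'E'
from h import *
from scipy.optimize import minimize
im={n:cv2.imread(f"pics/{n}0.png")[:,:,::-1].copy() for n in("top","scene")}
box={"top":(230,330,360,420),"scene":(300,370,310,410)}
B={}
for n in im:
    b=np.zeros((480,640)); r0,r1,c0,c1=box[n]; b[r0:r1,c0:c1]=brass(im[n])[r0:r1,c0:c1]; B[n]=b; print(n,b.sum())
def cost(p,pr=False):
    x,y,a,dz=p[0],p[1],p[2],p[3]; M=yawm(np.radians(a)); c=0
    for n in B:
        s=np.zeros((480,640))
        for k in(-1,1):
            s=np.maximum(s,sil(n,np.array([x,y,dz/1000])+M@np.array([k*.055,0,.058]),M@np.array([-.7071,0,.7071]),.02))
        c+=np.abs(s-B[n]).sum()
    return c
best=None
for fixed in (True,False):
    f=(lambda p:cost([p[0],p[1],-15.6,0])) if fixed else (lambda p:cost([p[0],p[1],p[2],p[3]]))
    x0=[.534,-.092] if fixed else [*r.x,-15.6,0]
    sx=[[x0[0],x0[1]],[x0[0]+.006,x0[1]],[x0[0],x0[1]+.006]] if fixed else [x0]+[list(np.array(x0)+d) for d in np.diag([.004,.004,3,4])]
    r=minimize(f,x0,method="Nelder-Mead",options=dict(initial_simplex=sx,xatol=1e-4,fatol=.5)); print(r.x,r.fun)
E
```

```text
top 894.0
scene 1268.0Traceback (most recent call last):
  File "<stdin>", line 21, in <module>
    res = _minimize_neldermead(fun, x0, args, callback, bounds=bounds,
                               **options)
    fxr = func(xr)
    fx = function(np.copy(x), *(wrapper_args + args))
  File "<stdin>", line 18, in <lambda>
  File "<stdin>", line 13, in cost
  File "h.py", line 28, in sil
    q=np.array([proj(n,p)[::-1] for p in pts])
                ~~~~^^^^^
  File "h.py", line 15, in proj
    f,cx,cy,P=K(n); q=P[:3,:3].T@(np.array(p)-P[:3,3]); return np.array([q[1]/q[2]*f+cy,q[0]/q[2]*f+cx])
              ~^^^
  File "h.py", line 5, in K
    i=manip.camera_info(n); f=240/np.tan(np.radians(i["vfov"]/2)); return f,i["cx"],i["cy"],np.array(i["pose"])
ValueError: time passes only in moves, steps and waits
```

```bash
python3 - <<'E'
from workcell import manip
import pickle
pickle.dump({n:manip.camera_info(n) for n in("top","scene")},open("cam.pkl","wb"))
s=open("h.py").read().replace("i=manip.camera_info(n);","i=CI[n];").replace("def K(n)","import pickle;CI=pickle.load(open('cam.pkl','rb'))\ndef K(n)")
open("h.py","w").write(s)
E
python3 - <<'E'
from h import *
from scipy.optimize import minimize
im={n:cv2.imread(f"pics/{n}0.png")[:,:,::-1].copy() for n in("top","scene")}
box={"top":(230,330,360,420),"scene":(300,370,310,410)}
B={}
for n in im:
    b=np.zeros((480,640)); r0,r1,c0,c1=box[n]; b[r0:r1,c0:c1]=brass(im[n])[r0:r1,c0:c1]; B[n]=b
def cost(p):
    x,y,a,dz=p; M=yawm(np.radians(a)); c=0
    for n in B:
        s=np.zeros((480,640))
        for k in(-1,1):
            s=np.maximum(s,sil(n,np.array([x,y,dz/1000])+M@np.array([k*.055,0,.058]),M@np.array([-.7071,0,.7071]),.02))
        c+=np.abs(s-B[n]).sum()
    return c
f=lambda p:cost([p[0],p[1],-15.6,0]); x0=[.534,-.092]
r=minimize(f,x0,method="Nelder-Mead",options=dict(initial_simplex=[x0,[.54,-.092],[.534,-.086]],xatol=1e-4,fatol=.5)); print(r.x,r.fun)
x0=np.array([*r.x,-15.6,0])
r=minimize(cost,x0,method="Nelder-Mead",options=dict(initial_simplex=[x0]+[x0+d for d in np.diag([.004,.004,3,4])],xatol=1e-4,fatol=.5)); print(r.x,r.fun)
M=yawm(np.radians(r.x[2]))
for k in(-1,1): print(k,"mid",np.round(np.array([r.x[0],r.x[1],r.x[3]/1000])+M@(np.array([k*.055,0,.058])+.01*np.array([-.7071,0,.7071])),4))
for nm,off,wh in(("top",np.array([340,215]),(120,140)),("scene",np.array([285,290]),(140,120))):
    s=5; c=cv2.resize(im[nm][off[1]:off[1]+wh[1],off[0]:off[0]+wh[0],::-1],None,fx=s,fy=s,interpolation=cv2.INTER_CUBIC)
    for k,th in((-1,.02),(0,.014),(1,.02)):
        o=np.array([r.x[0],r.x[1],r.x[3]/1000])+M@np.array([k*.055,0,.058]); z=M@np.array([-.7071,0,.7071])
        for h,rr in((0,.025),(th-.005,.025)): draw(c,nm,circ(o+z*h,z,rr),(0,255,0),s,off)
    cv2.imwrite(f"pics/{nm}_fit2.png",c)
a=cv2.imread("pics/top_fit2.png");b=cv2.imread("pics/scene_fit2.png")
o=np.zeros((600,800,3),np.uint8); a=cv2.resize(a,None,fx=.5,fy=.5); b=cv2.resize(b,None,fx=.6,fy=.6); o[:350,:300]=a;o[:360,320:740]=b; cv2.imwrite("pics/fit2.png",o[:370])
E
```

```text
[ 0.53513871 -0.09065398] 284.156862745098
[  0.53438449  -0.09131973 -15.55609797   2.72950203] 246.91764705882355
-1 mid [ 0.4746 -0.0747  0.0678]
1 mid [ 0.5806 -0.1042  0.0678]
```

Request:
arm_command:
  moves:
    - [[0,0.6,-0.97,-1,0],[0,0.6,-0.97,-1,0],[0,0.6,-0.97,-1,0],[0,0.6,-0.97,-1,0],[0,0.6,-0.97,-1,0],[0,0.6,-0.97,-1,0],[0,0.6,-0.97,-1,0],[0,0.6,-0.97,-1,0],[0,0.6,-0.97,-1,0],[0,0.6,-0.97,-1,0],[0,0.6,-0.97,-1,0],[0,0.6,-0.97,-1,0]]

```text
clock: 4.03
position: [0.3829, -0.2187, 0.373]
ee_rot: [0.704, 0.077, -0.693, 0.134]
ft_force: [0.9, -1.0, -0.4]
grip_width: 1.0
```

```bash
cat >> h.py <<'E'
def plan(target,psi=None,g=.054,maxrow=1.0,tcp=False):
    """target: grasp point world pos (or TCP if tcp). prints rotation-first plan: turn deg, then shifts in tool units after the turn"""
    o=manip.get_obs(); r=R.from_quat(o["ee_rot"]).as_matrix(); t=0
    if psi is not None:
        # roll about x so that y's azimuth = psi
        ts=np.linspace(-180,180,7201); Y=np.outer(np.cos(np.radians(ts)),r[:,1])+np.outer(np.sin(np.radians(ts)),r[:,2])
        az=np.degrees(np.arctan2(Y[:,1],Y[:,0])); t=ts[np.argmin(np.abs((az-psi+180)%360-180))]
    r2=r@R.from_euler('x',np.radians(t)).as_matrix()
    tgt=np.array(target)-(0 if tcp else g*r2[:,0]); d=tgt-o["position"]
    print("turn %.1f"%t,"y az %.1f"%np.degrees(np.arctan2(r[1,1],r[0,1])),"d world",np.round(d,4).tolist())
    print("  units: turn-first",np.round(r2.T@d/.025,3).tolist(),"noturn axes",np.round(r.T@d/.025,3).tolist())
E
python3 -c "
from h import *
st(); plan((.4746,-.0747,.2),-105.6); print(np.round([atz('top',294,332,.02),atz('top',309,251,0)],3))"
```

```text
t 4.03 q [0.51, -0.138, -0.119, 1.831, 0.046, 1.392, -0.886] p [0.3829, -0.2187, 0.373] F [0.9, -1.0, -0.4] g 1.0
x [0.028, -0.078, -0.997] y [0.295, -0.952, 0.083] z [-0.955, -0.296, -0.003]
turn 32.7 y az -72.8 d world [0.0902, 0.1482, -0.1192]
  units: turn-first [4.389, -6.989, -1.674] noturn axes [4.389, -4.976, -5.184]
[[0.495 0.031 0.02 ]
 [0.459 0.199 0.   ]]
```

Request:
arm_command:
  moves:
    - [[0,0.35,0,0,6.54],[0,0.35,0,0,6.54],[0,0.35,0,0,6.54],[0,0.35,0,0,6.54],[0,0.35,0,0,6.54],[0,0.377,-1,-0.24,0],[0,0.377,-1,-0.24,0],[0,0.377,-1,-0.24,0],[0,0.377,-1,-0.24,0],[0,0.377,-1,-0.24,0],[0,0.377,-1,-0.24,0],[0,0.377,-1,-0.24,0]]

```text
clock: 5.03
position: [0.4734, -0.0706, 0.2543]
ee_rot: [0.714, -0.121, -0.687, -0.069]
ft_force: [-0.1, -0.0, 0.3]
grip_width: 0.997
```

```bash
python3 -c "
from h import *
st(); plan((.4746,-.0747,.066),-105.6)
for n in('top','scene'): cv2.imwrite(f'pics/{n}1.png',manip.camera(n)[:,:,::-1])
a=cv2.imread('pics/top1.png');b=cv2.imread('pics/scene1.png');cv2.imwrite('pics/p1.png',np.hstack([a[150:400,300:500],b[200:450,250:500]]).repeat(1,0))"
```

```text
t 5.03 q [0.364, 0.045, -0.361, 1.91, 0.101, 1.163, -1.877] p [0.4734, -0.0706, 0.2543] F [-0.1, -0.0, 0.3] g 0.997
x [0.028, -0.077, -0.997] y [-0.268, -0.961, 0.067] z [-0.963, 0.265, -0.048]
turn 0.0 y az -105.6 d world [-0.0003, 0.0001, -0.1344]
  units: turn-first [5.359, -0.361, 0.268] noturn axes [5.359, -0.361, 0.268]
```

Request:
arm_command:
  moves:
    - [[0,0.88,-0.06,0.045,0],[0,0.88,-0.06,0.045,0],[0,0.9,-0.06,0.045,0],[0,0.9,-0.06,0.045,0],[0,0.9,-0.06,0.045,0],[0,0.9,-0.06,0.045,0],[0,0,0,0,0],[1,0,0,0,0],[1,0,0,0,0],[1,0,0,0,0],[1,0,0,0,0],[1,0,0,0,0]]
  force: 40

```text
clock: 6.13
position: [0.4737, -0.0711, 0.1216]
ee_rot: [0.714, -0.12, -0.686, -0.07]
ft_force: [-2.8, 4.3, 8.4]
grip_width: 0.57
```

```bash
python3 -c "
from h import *
st(); print(manip.get_obs()['ft_force'])"
```

```text
t 6.13 q [0.34, 0.212, -0.355, 2.042, 0.194, 0.88, -1.97] p [0.4737, -0.0711, 0.1216] F [-2.8, 4.3, 8.4] g 0.57
x [0.029, -0.076, -0.997] y [-0.268, -0.961, 0.065] z [-0.963, 0.266, -0.048]
[-2.76614882  4.25507915  8.3963537 ]
```

```bash
python3 -c "
from h import *
o=manip.get_obs(); r=R.from_quat(o['ee_rot']).as_matrix()
print(r.T@np.array([0,0,.1])/.025, r.T@np.array([-.074,.231,0])/.025)"
```

```text
[-3.98684849  0.25971081 -0.19387996] [-0.78470151 -8.08640049  5.30410885]
```

Request:
arm_command:
  moves:
    - [[1,-0.5,0.033,-0.025,0],[1,-0.5,0.033,-0.025,0],[1,-1,0.065,-0.05,0],[1,-1,0.065,-0.05,0],[1,-1,0.065,-0.05,0],[1,-0.09,-0.9,0.59,-7],[1,0,0,0,-7],[1,0,0,0,-7],[1,0,0,0,-7],[1,0,0,0,-7]]

```text
clock: 6.97
position: [0.4648, -0.0461, 0.221]
ee_rot: [0.701, 0.093, -0.691, 0.15]
ft_force: [-0.1, -0.4, -2.0]
grip_width: 0.566
```

```bash
python3 -c "
from h import *
st(); plan((.40,.16,.1),20)
for n in('top','scene'): cv2.imwrite(f'pics/{n}2.png',manip.camera(n)[:,:,::-1])
a=cv2.imread('pics/top2.png');b=cv2.imread('pics/scene2.png');cv2.imwrite('pics/p2.png',np.hstack([a[150:400,250:500],b[200:450,250:500]]).repeat(1,0))"
```

```text
t 6.97 q [0.356, 0.057, -0.408, 1.972, 0.113, 1.096, -1.327] p [0.4648, -0.0461, 0.221] F [-0.1, -0.4, -2.0] g 0.566
x [0.028, -0.076, -0.997] y [0.338, -0.938, 0.081] z [-0.941, -0.339, -0.0]
turn -90.2 y az -70.2 d world [-0.0663, 0.2103, -0.0672]
  units: turn-first [1.965, 0.386, -8.999] noturn axes [1.965, -9.0, -0.355]
```

Request:
arm_command:
  moves:
    - [[1,0,-1,-0.04,0],[1,0,-1,-0.04,0],[1,0,-1,-0.04,0],[1,0,-1,-0.04,0],[1,0,-1,-0.04,0],[1,0,-1,-0.04,0],[1,0,-1,-0.04,0],[1,0,-1,-0.04,0],[1,0,-1,-0.04,0],[1,0,0,0,-7],[1,0,0,0,-7],[1,0,0,0,-7]]

```text
clock: 8.07
position: [0.3985, 0.1687, 0.2024]
ee_rot: [-0.662, -0.216, 0.663, -0.273]
ft_force: [-0.5, 0.1, -3.8]
grip_width: 0.57
```

Request:
arm_command:
  moves:
    - [[1,0.2,0,0,-7],[1,0.2,0,0,-7],[1,0.2,0,0,-7],[1,0.2,0,0,-7],[1,0.2,0,0,-7],[1,0.2,0,0,-7],[1,0.2,0,0,-7],[1,0.2,0,0,-7],[1,0.2,0,0,-7],[1,0.2,0,0,-6],[1,0,0,0,0]]

```text
clock: 8.98
position: [0.3997, 0.1641, 0.1518]
ee_rot: [0.391, 0.554, -0.425, 0.6]
ft_force: [-1.2, -0.5, -3.4]
grip_width: 0.567
```

```bash
python3 -c "
from h import *
st(); plan((.40,.16,.025),20)
for n in('top','scene'): cv2.imwrite(f'pics/{n}3.png',manip.camera(n)[:,:,::-1])
a=cv2.imread('pics/top3.png');b=cv2.imread('pics/scene3.png');cv2.imwrite('pics/p3.png',cv2.resize(np.hstack([a[180:380,200:400],b[180:380,200:400]]),None,fx=2,fy=2))"
```

```text
t 8.98 q [0.147, 0.128, -0.716, 2.084, 0.194, 0.989, -0.335] p [0.3997, 0.1641, 0.1518] F [-1.2, -0.5, -3.4] g 0.567
x [0.026, -0.076, -0.997] y [0.943, 0.333, -0.001] z [0.332, -0.94, 0.081]
turn -0.5 y az 19.5 d world [-0.0011, -0.0, -0.073]
  units: turn-first [2.908, -0.037, -0.25] noturn axes [2.908, -0.04, -0.25]
```

Request:
arm_command:
  moves:
    - [[1,0.7,-0.01,-0.06,0],[1,0.7,-0.01,-0.06,0],[1,0.7,-0.01,-0.06,0],[1,0.6,-0.01,-0.06,0],[1,0.2,0,0,0],[1,0.1,0,0,0],[1,0.05,0,0,0]]
  force: 20

```text
clock: 9.67
position: [0.3984, 0.1647, 0.0765]
ee_rot: [0.392, 0.553, -0.426, 0.599]
ft_force: [-14.4, 2.3, 23.0]
grip_width: 0.568
```

```bash
python3 -c "
from h import *
st()"
```

```text
t 9.67 q [0.091, 0.273, -0.682, 2.138, 0.336, 0.839, -0.47] p [0.3984, 0.1647, 0.0765] F [-14.4, 2.3, 23.0] g 0.568
x [0.025, -0.076, -0.997] y [0.944, 0.33, -0.002] z [0.329, -0.941, 0.08]
```

Request:
arm_command:
  moves:
    - [[0.45,0,0,0,0],[0.4,0,0,0,0],[0.3,0,0,0,0],[0,0,0,0,0],[0,-0.5,0,0,0],[0,-1,0,0,0],[0,-1,0,0,0],[0,-1,0,0,0],[0,-1,0,0,0]]

```text
clock: 10.42
position: [0.3961, 0.1727, 0.1894]
ee_rot: [0.392, 0.553, -0.425, 0.6]
ft_force: [1.1, -0.1, 0.6]
grip_width: 1.001
```

```bash
python3 -c "
from h import *
st(); plan((.5806,-.1042,.2),74.4)
for n in('top','scene'): cv2.imwrite(f'pics/{n}4.png',manip.camera(n)[:,:,::-1])
a=cv2.imread('pics/top4.png');b=cv2.imread('pics/scene4.png');cv2.imwrite('pics/p4.png',cv2.resize(np.hstack([a[180:380,200:400],b[180:380,200:400]]),None,fx=2,fy=2))"
```

```text
t 10.42 q [0.16, 0.067, -0.735, 2.047, 0.14, 1.068, -0.305] p [0.3961, 0.1727, 0.1894] F [1.1, -0.1, 0.6] g 1.001
x [0.027, -0.075, -0.997] y [0.943, 0.332, 0.0] z [0.331, -0.94, 0.08]
turn -55.1 y az 19.4 d world [0.1831, -0.2728, 0.0645]
  units: turn-first [-1.55, -8.689, 10.07] noturn axes [-1.55, 3.288, 12.888]
```

Request:
arm_command:
  moves:
    - [[0,-0.4,0,0,-6.9],[0,-0.4,0,0,-6.9],[0,-0.4,0,0,-6.9],[0,-0.35,0,0,-6.9],[0,0,0,0,-6.9],[0,0,0,0,-6.9],[0,0,0,0,-6.9],[0,0,0,0,-6.8]]

```text
clock: 11.18
position: [0.3951, 0.1753, 0.2262]
ee_rot: [0.068, 0.688, -0.119, 0.713]
ft_force: [-0.2, 0.2, -0.3]
grip_width: 1.001
```

Request:
arm_command:
  moves:
    - [[0,0,-0.79,0.915,0],[0,0,-0.79,0.915,0],[0,0,-0.79,0.915,0],[0,0,-0.79,0.915,0],[0,0,-0.79,0.915,0],[0,0,-0.79,0.915,0],[0,0,-0.79,0.915,0],[0,0,-0.79,0.915,0],[0,0,-0.79,0.915,0],[0,0,-0.79,0.915,0],[0,0,-0.79,0.915,0]]

```text
clock: 12.1
position: [0.5799, -0.1017, 0.2519]
ee_rot: [0.07, 0.687, -0.121, 0.713]
ft_force: [0.5, 1.5, 0.7]
grip_width: 0.998
```

```bash
python3 -c "
from h import *
st(); plan((.5806,-.1042,.066),74.4)"
```

```text
t 12.1 q [0.459, 0.304, -0.476, 1.638, 0.229, 1.214, 1.225] p [0.5799, -0.1017, 0.2519] F [0.5, 1.5, 0.7] g 0.998
x [0.026, -0.076, -0.997] y [0.269, 0.961, -0.066] z [0.963, -0.266, 0.045]
turn 0.0 y az 74.4 d world [-0.0007, 0.0016, -0.132]
  units: turn-first [5.259, 0.405, -0.286] noturn axes [5.259, 0.405, -0.286]
```

Request:
arm_command:
  moves:
    - [[0,0.88,0.068,-0.048,0],[0,0.88,0.068,-0.048,0],[0,0.88,0.068,-0.048,0],[0,0.88,0.068,-0.048,0],[0,0.88,0.068,-0.048,0],[0,0.86,0.068,-0.048,0],[0,0,0,0,0],[1,0,0,0,0],[1,0,0,0,0],[1,0,0,0,0],[1,0,0,0,0]]
  force: 40

```text
clock: 13.02
position: [0.5794, -0.0985, 0.122]
ee_rot: [0.07, 0.686, -0.121, 0.714]
ft_force: [-2.1, 0.2, 4.7]
grip_width: 0.567
```

Request:
arm_command:
  moves:
    - [[1,-0.5,-0.033,0.025,0],[1,-0.5,-0.033,0.025,0],[1,-1,-0.065,0.05,0],[1,-1,-0.065,0.05,0],[1,-1,-0.065,0.05,0],[1,-1,-0.065,0.05,0]]

```text
clock: 13.52
position: [0.5791, -0.0981, 0.2485]
ee_rot: [0.07, 0.687, -0.12, 0.713]
ft_force: [0.4, -0.3, -2.1]
grip_width: 0.568
```

```bash
python3 -c "
from h import *
st(); plan((.50,.14,.1),-40)"
```

```text
t 13.52 q [0.457, 0.304, -0.48, 1.647, 0.23, 1.205, 1.219] p [0.5791, -0.0981, 0.2485] F [0.4, -0.3, -2.1] g 0.568
x [0.028, -0.076, -0.997] y [0.267, 0.961, -0.066] z [0.963, -0.265, 0.047]
turn 114.7 y az 74.5 d world [-0.0806, 0.2422, -0.0947]
  units: turn-first [2.95, -8.942, -5.471] noturn axes [2.95, 8.702, -5.845]
```

Request:
arm_command:
  moves:
    - [[1,0,0.967,-0.65,0],[1,0,0.967,-0.65,0],[1,0,0.967,-0.65,0],[1,0,0.967,-0.65,0],[1,0,0.967,-0.65,0],[1,0,0.967,-0.65,0],[1,0,0.967,-0.65,0],[1,0,0.967,-0.65,0],[1,0,0.967,-0.65,0],[1,0,0,0,7],[1,0,0,0,7],[1,0,0,0,7]]

```text
clock: 14.52
position: [0.4963, 0.1504, 0.2261]
ee_rot: [0.2, 0.653, -0.245, 0.688]
ft_force: [-0.3, -0.5, -2.2]
grip_width: 0.566
```

Request:
arm_command:
  moves:
    - [[1,0.2,0,0,7],[1,0.2,0,0,7],[1,0.2,0,0,7],[1,0.2,0,0,7],[1,0.2,0,0,7],[1,0.2,0,0,7],[1,0.2,0,0,7],[1,0.2,0,0,7],[1,0.2,0,0,7],[1,0.2,0,0,7],[1,0.2,0,0,7],[1,0.2,0,0,7]]

```text
clock: 15.52
position: [0.4984, 0.1453, 0.1661]
ee_rot: [-0.61, -0.321, 0.619, -0.377]
ft_force: [-0.2, 0.1, -3.0]
grip_width: 0.569
```

```bash
python3 -c "
from h import *
st(); plan((.50,.14,.027),-40)"
```

```text
t 15.52 q [-0.032, 0.258, -0.427, 1.883, 0.216, 1.041, -1.096] p [0.4984, 0.1453, 0.1661] F [-0.2, 0.1, -3.0] g 0.569
x [0.028, -0.075, -0.997] y [0.858, -0.51, 0.063] z [-0.513, -0.857, 0.05]
turn 9.3 y az -30.7 d world [0.0001, -0.0012, -0.0853]
  units: turn-first [3.405, -0.203, -0.101] noturn axes [3.405, -0.184, -0.133]
```

Request:
arm_command:
  moves:
    - [[1,0.7,0,0,4.6],[1,0.7,0,0,4.6],[1,0.7,-0.1,-0.05,0],[1,0.7,-0.1,-0.05,0],[1,0.5,0,0,0],[1,0.15,0,0,0],[1,0,0,0,0]]
  force: 20

```text
clock: 16.1
position: [0.4979, 0.1438, 0.0795]
ee_rot: [-0.636, -0.272, 0.643, -0.329]
ft_force: [-7.1, -0.9, 9.4]
grip_width: 0.565
```

Request:
arm_command:
  moves:
    - [[0.45,0,0,0,0],[0.4,0,0,0,0],[0.3,0,0,0,0],[0,0,0,0,0],[0,-0.5,0,0,0],[0,-1,0,0,0],[0,-1,0,0,0],[0,-1,0,0,0],[0,-1,0,0,0],[0,-1,0,0,0],[0,-1,0,0,0]]

```text
clock: 17.02
position: [0.4935, 0.1562, 0.2427]
ee_rot: [-0.637, -0.272, 0.642, -0.329]
ft_force: [0.4, -0.5, -0.1]
grip_width: 1.0
```

```bash
python3 -c "
from h import *
st(); plan((.38,-.06,.45),-100)
for n in('top','scene'): cv2.imwrite(f'pics/{n}5.png',manip.camera(n)[:,:,::-1])
a=cv2.imread('pics/top5.png');b=cv2.imread('pics/scene5.png');cv2.imwrite('pics/p5.png',cv2.resize(np.hstack([a[180:380,200:400],b[180:380,200:400]]),None,fx=2,fy=2))"
```

```text
t 17.02 q [-0.048, 0.17, -0.425, 1.807, 0.161, 1.194, -1.22] p [0.4935, 0.1562, 0.2427] F [0.4, -0.5, -0.1] g 1.0
x [0.027, -0.075, -0.997] y [0.769, -0.635, 0.069] z [-0.638, -0.769, 0.041]
turn 60.3 y az -39.6 d world [-0.115, -0.2121, 0.2611]
  units: turn-first [-9.896, 9.858, 2.661] noturn axes [-9.896, 2.573, 9.882]
```

Request:
arm_command:
  moves:
    - [[0,-0.3,0.185,0.946,0],[0,-0.3,0.185,0.946,0],[0,-0.3,0.185,0.946,0],[0,-0.3,0.185,0.946,0],[0,-0.3,0.185,0.946,0],[0,-0.3,0.185,0.946,0],[0,-0.3,0.185,0.946,0],[0,-0.3,0.185,0.946,0],[0,-0.3,0.185,0.946,0],[0,-0.3,0.185,0.946,0]]

```text
clock: 17.95
position: [0.3753, -0.0503, 0.3288]
ee_rot: [-0.637, -0.272, 0.642, -0.329]
ft_force: [-0.5, 0.2, -0.3]
grip_width: 0.998
```

Request:
arm_command:
  moves:
    - [[0,-1,0,0,-7],[0,-1,0,0,-7],[0,-1,0,0,-7],[0,-1,0,0,-7],[0,-1,0,0,-7],[0,-1,0,0,-7],[0,-1,0,0,-7],[0,-1,0,0,-7],[0,-1,0,0,-7],[0,0,0,0,-7],[0,0,0,0,-7],[0,0,0,0,-7]]

```text
clock: 18.95
position: [0.37, -0.0323, 0.5529]
ee_rot: [0.251, 0.633, -0.293, 0.671]
ft_force: [-0.3, 0.1, -0.5]
grip_width: 1.005
```

```bash
python3 -c "
from h import *
st(); plan((.38,-.06,.6),80)
a=manip.camera('top')[:,:,::-1];b=manip.camera('scene')[:,:,::-1];cv2.imwrite('pics/top6.png',a);cv2.imwrite('pics/scene6.png',b)"
```

```text
t 18.95 q [-0.028, -0.25, -0.048, 1.553, 0.067, 1.816, 0.723] p [0.37, -0.0323, 0.5529] F [-0.3, 0.1, -0.5] g 1.005
x [0.027, -0.075, -0.997] y [0.711, 0.702, -0.034] z [0.703, -0.708, 0.073]
turn -35.3 y az 44.6 d world [0.0085, -0.0237, 0.1009]
  units: turn-first [-3.943, -1.152, 0.657] noturn axes [-3.943, -0.559, 1.202]
```

Request:
arm_command:
  moves:
    - [[0,-1,0,0,-7],[0,-1,0,0,-7],[0,-1,0,0,-7],[0,-1,0,0,-7],[0,-1,0,0,-7],[0,-1,0,0.3,0],[0,-1,0,0.3,0],[0,-1,0,0.3,0],[0,-1,0,0.3,0]]

```text
clock: 19.8
position: [0.3633, -0.0225, 0.6796]
ee_rot: [0.071, 0.678, -0.126, 0.72]
ft_force: [-0.1, 0.9, 1.0]
grip_width: 1.0
```

```bash
python3 -c "
from h import *
st()"
```

```text
t 19.8 q [0.554, -0.161, -0.525, 1.183, 0.004, 2.047, 1.327] p [0.3633, -0.0225, 0.6796] F [-0.1, 0.9, 1.0] g 1.0
x [0.048, -0.085, -0.995] y [0.277, 0.958, -0.069] z [0.96, -0.272, 0.07]
```

Request:
arm_command:
  moves:
    - [[0,-1,0,0.6,0],[0,-1,0,0.6,0],[0,-1,0,0.6,0],[0,-1,0,0.6,0],[0,-1,0,0.6,0],[0,-1,0,0.6,0]]

```text
clock: 20.3
position: [0.3873, -0.026, 0.7099]
ee_rot: [0.069, 0.661, -0.128, 0.736]
ft_force: [1.0, 0.8, 0.1]
grip_width: 0.998
```

```bash
python3 -c "
from h import *
st()"
```

```text
t 20.3 q [1.332, -0.159, -1.14, 1.038, -0.075, 2.058, 1.441] p [0.3873, -0.026, 0.7099] F [1.0, 0.8, 0.1] g 0.998
x [0.093, -0.097, -0.991] y [0.279, 0.958, -0.067] z [0.956, -0.271, 0.116]
```

Request:
arm_command:
  moves:
    - [[0,-1,0,0.8,0],[0,-1,0,0.8,0],[0,-1,0,0.8,0],[0,-1,0,0.8,0],[0,-1,0,0.8,0],[0,-1,0,0.8,0],[0,-1,0,0.8,0],[0,-1,0,0.8,0]]

```text
clock: 20.97
position: [0.4446, -0.0428, 0.7667]
ee_rot: [0.06, 0.604, -0.133, 0.783]
ft_force: [-1.0, 0.0, 0.2]
grip_width: 0.997
```

```bash
python3 -c "
from h import *
st()"
```

```text
t 20.97 q [2.149, -0.333, -1.469, 0.791, -0.412, 2.058, 1.679] p [0.4446, -0.0428, 0.7667] F [-1.0, 0.0, 0.2] g 0.997
x [0.235, -0.136, -0.963] y [0.281, 0.957, -0.066] z [0.931, -0.255, 0.263]
```

Request:
arm_command:
  moves:
    - [[0,-1,0,0.4,0],[0,-1,0,0.4,0],[0,-1,0,0.4,0],[0,-1,0,0.4,0],[0,-1,0,0.4,0],[0,-1,0,0.4,0],[0,-1,0,0.4,0],[0,-1,0,0.4,0]]

```text
clock: 21.63
position: [0.4119, -0.0336, 0.8443]
ee_rot: [0.047, 0.537, -0.136, 0.832]
ft_force: [-0.4, 0.2, 0.4]
grip_width: 1.007
```

```bash
python3 -c "
from h import *
st()"
```

```text
t 21.63 q [2.067, -0.252, -1.468, 0.631, -0.342, 2.058, 1.617] p [0.4119, -0.0336, 0.8443] F [-0.4, 0.2, 0.4] g 1.007
x [0.387, -0.176, -0.905] y [0.276, 0.959, -0.068] z [0.88, -0.224, 0.42]
```

Request:
arm_command:
  moves:
    - [[0,-1,0,0.7,0],[0,-1,0,0.7,0],[0,-1,0,0.7,0],[0,-1,0,0.7,0],[0,-1,0,0.7,0],[0,-1,0,0.7,0],[0,-1,0,0.7,0],[0,-1,0,0.7,0]]

```text
clock: 22.3
position: [0.3994, -0.0284, 0.9176]
ee_rot: [0.033, 0.456, -0.141, 0.878]
ft_force: [0.2, -0.5, 0.0]
grip_width: 1.001
```

```bash
python3 -c "
from h import *
st()"
```

```text
t 22.3 q [2.282, -0.259, -1.468, 0.413, -0.53, 2.058, 1.629] p [0.3994, -0.0284, 0.9176] F [0.2, -0.5, 0.0] g 1.001
x [0.544, -0.217, -0.81] y [0.278, 0.958, -0.071] z [0.792, -0.187, 0.582]
```

Request:
arm_command:
  moves:
    - [[0,-1,0,0.7,0],[0,-1,0,0.7,0],[0,-1,0,0.7,0],[0,-1,0,0.7,0],[0,-1,0,0.7,0],[0,-1,0,0.7,0]]

```text
clock: 22.8
position: [0.3687, -0.018, 0.9686]
ee_rot: [0.023, 0.396, -0.143, 0.907]
ft_force: [-0.3, -0.7, -0.1]
grip_width: 1.001
```

Run:
```python
from h import *
st()
from scipy.optimize import minimize
im={n:cv2.imread(f"pics/{n}6.png")[:,:,::-1].copy() for n in("top","scene")}
if 1:
    for nm,c0 in(("A",(341,263)),("B",(293,286))):
        p0=atz("top",*c0,.02); 
        B={}
        for n in im:
            q=proj(n,[p0[0],p0[1],.01]); rr,cc=np.mgrid[:480,:640]; B[n]=brass(im[n])&(np.hypot(rr-q[0],cc-q[1])<28)
        # full silhouette incl slot: close the mask
        for n in B: B[n]=cv2.morphologyEx(B[n].astype(np.uint8),cv2.MORPH_CLOSE,np.ones((9,9))).astype(float)
        f=lambda p:sum(np.abs(sil(n,np.array([p[0],p[1],0]),[0,0,1],.02)-B[n]).sum() for n in B)
        x0=p0[:2]; r=minimize(f,x0,method="Nelder-Mead",options=dict(initial_simplex=[x0,x0+[.005,0],x0+[0,.005]],xatol=1e-4)); print(nm,p0,np.round(r.x,4),r.fun,[B[n].sum() for n in B])
        c=r.x
        # slot azimuth from the top view: sample dark along the rim-radius on top face z=.02
        for n in("top","scene"):
            g=cv2.cvtColor(im[n],cv2.COLOR_RGB2GRAY).astype(np.float32); az=np.arange(0,360,1); v=np.zeros(360)
            for rad in(.010,.013,.016,.019):
                P=np.array([proj(n,[c[0]+rad*np.cos(np.radians(a)),c[1]+rad*np.sin(np.radians(a)),.02]) for a in az])
                v+=cv2.remap(g,P[:,1].astype(np.float32).reshape(1,-1),P[:,0].astype(np.float32).reshape(1,-1),cv2.INTER_LINEAR)[0]
            w=np.clip(np.median(v)*.8-v,0,None); ang=np.degrees(np.angle((w*np.exp(1j*np.radians(az))).sum())); print("  slot az",n,round(ang,1))
```

```text
t 22.8 q [2.359, -0.226, -1.468, 0.264, -0.609, 2.058, 1.601] p [0.3687, -0.018, 0.9686] F [-0.3, -0.7, -0.1] g 1.001
x [0.646, -0.241, -0.724] y [0.278, 0.958, -0.071] z [0.711, -0.155, 0.686]
A [0.39538871 0.16920076 0.02      ] [0.3946 0.1709] 377.20392156862744 [np.float64(694.0), np.float64(696.0)]
  slot az top -71.7
  slot az scene -73.3
B [0.49429405 0.12559754 0.02      ] [0.4935 0.1255] 318.80392156862746 [np.float64(616.0), np.float64(670.0)]
  slot az top 49.1
  slot az scene 46.7
```

```bash
python3 - <<'E'
from h import *
o=[]
for nm in("top","scene"):
    im=cv2.imread(f"pics/{nm}6.png")
    for c in((.3946,.1709),(.4935,.1255)):
        q=proj(nm,[*c,.01])[::-1]; off=np.round(q-22).astype(int); s=8
        k=cv2.resize(im[off[1]:off[1]+44,off[0]:off[0]+44],None,fx=s,fy=s,interpolation=cv2.INTER_CUBIC)
        for h in(0,.015): draw(k,nm,circ([*c,h],[0,0,1],.025),(0,255,0),s,off)
        draw(k,nm,circ([*c,.02],[0,0,1],.02),(255,255,0),s,off)
        o.append(k)
cv2.imwrite("pics/ab.png",np.vstack([np.hstack(o[:2]),np.hstack(o[2:])])[::1,::1])
E
python3 -c "
import cv2;i=cv2.imread('pics/ab.png');cv2.imwrite('pics/ab.png',cv2.resize(i,(590,590)))"
```

Request:
arm_command:
  moves:
    - [[0,-1,0,0.2,0],[0,-1,0,0.2,0],[0,-1,0,0.2,0],[0,-1,0,0.2,0],[0,-1,0,0.2,0],[0,-1,0,0.2,0]]

```text
clock: 23.3
position: [0.2992, 0.0023, 0.9975]
ee_rot: [0.018, 0.357, -0.143, 0.923]
ft_force: [-0.5, 0.7, 0.4]
grip_width: 0.997
```

Run:
```python
from h import *
st()
print("beam tip", [np.round(atz("top",r,192,.205),4).tolist() for r in (288,300,312)], np.round(atz("top",211,192,.205),4),np.round(atz("top",300,191,.205),4))
i=cv2.imread("pics/top6.png"); cv2.imwrite("pics/hz.png",cv2.resize(i[270:325,170:235],None,fx=9,fy=9,interpolation=cv2.INTER_CUBIC))
```

```text
t 23.3 q [1.628, -0.123, -1.468, 0.267, 0.059, 2.058, 1.479] p [0.2992, 0.0023, 0.9975] F [-0.5, 0.7, 0.4] g 0.997
x [0.705, -0.25, -0.664] y [0.276, 0.959, -0.068] z [0.653, -0.135, 0.745]
beam tip [[0.4987, 0.2761, 0.205], [0.4782, 0.2751, 0.205], [0.4578, 0.2742, 0.205]] [0.6319 0.2824 0.205 ] [0.4781 0.2768 0.205 ]
```

Request:
arm_command:
  moves:
    - [[0,-1,0,0.5,0],[0,-1,0,0.5,0],[0,-1,0,0.5,0],[0,-1,0,0.5,0],[0,-1,0,0.5,0],[0,-1,0,0.5,0],[0,-1,0,0.5,0],[0,-1,0,0.5,0]]

```text
clock: 23.97
position: [0.2412, 0.0226, 1.0438]
ee_rot: [0.008, 0.278, -0.144, 0.95]
ft_force: [-0.0, 0.2, 0.3]
grip_width: 0.999
```

Run:
```python
from h import *
st()
```

```text
t 23.97 q [1.241, -0.123, -1.468, 0.161, 0.439, 2.058, 1.443] p [0.2412, 0.0226, 1.0438] F [-0.0, 0.2, 0.3] g 0.999
x [0.803, -0.27, -0.531] y [0.279, 0.958, -0.065] z [0.526, -0.095, 0.845]
```

```bash
cat > fk.py <<'E'
import numpy as np
from scipy.optimize import least_squares
D=[ # q, p, x
([1.214,.409,-.034,.727,.015,2.005,-.08],[.1856,-.5964,.6054],[0,-.001,-1]),
([1.003,.358,.366,.66,-.152,2.058,-.006],[.1741,-.5645,.6756],[.027,-.077,-.997]),
([.943,.245,.346,1.03,-.088,1.797,-.018],[.1768,-.572,.5746],[.027,-.077,-.997]),
([.51,-.138,-.119,1.831,.046,1.392,-.886],[.3829,-.2187,.373],[.028,-.078,-.997]),
([.364,.045,-.361,1.91,.101,1.163,-1.877],[.4734,-.0706,.2543],[.028,-.077,-.997]),
([.34,.212,-.355,2.042,.194,.88,-1.97],[.4737,-.0711,.1216],[.029,-.076,-.997]),
([.147,.128,-.716,2.084,.194,.989,-.335],[.3997,.1641,.1518],[.026,-.076,-.997]),
([.459,.304,-.476,1.638,.229,1.214,1.225],[.5799,-.1017,.2519],[.026,-.076,-.997]),
([-.032,.258,-.427,1.883,.216,1.041,-1.096],[.4984,.1453,.1661],[.028,-.075,-.997]),
([-.028,-.25,-.048,1.553,.067,1.816,.723],[.37,-.0323,.5529],[.027,-.075,-.997]),
([.554,-.161,-.525,1.183,.004,2.047,1.327],[.3633,-.0225,.6796],[.048,-.085,-.995]),
([1.332,-.159,-1.14,1.038,-.075,2.058,1.441],[.3873,-.026,.7099],[.093,-.097,-.991]),
([2.149,-.333,-1.469,.791,-.412,2.058,1.679],[.4446,-.0428,.7667],[.235,-.136,-.963]),
([2.282,-.259,-1.468,.413,-.53,2.058,1.629],[.3994,-.0284,.9176],[.544,-.217,-.81]),
([1.628,-.123,-1.468,.267,.059,2.058,1.479],[.2992,.0023,.9975],[.705,-.25,-.664]),
([1.241,-.123,-1.468,.161,.439,2.058,1.443],[.2412,.0226,1.0438],[.803,-.27,-.531])]
def Rz(a): c,s=np.cos(a),np.sin(a); return np.array([[c,-s,0],[s,c,0],[0,0,1]])
def Ry(a): c,s=np.cos(a),np.sin(a); return np.array([[c,0,s],[0,1,0],[-s,0,c]])
def fk(q,P,sg):
    h,L1,L2,L3,a0,b0,e1,e2,e3,o=P; r=Rz(sg[0]*q[0]+a0); p=np.array([0,0,h])+r@np.array([b0,0,0])
    r=r@Ry(q[1])@Rz(sg[1]*q[2]); p=p+r@np.array([e1,0,L1])
    r=r@Ry(q[3]); p=p+r@np.array([e2,0,L2])
    r=r@Rz(sg[2]*q[4])@Ry(q[5]); p=p+r@np.array([e3,0,L3])
    return p,r
def res(P,sg):
    out=[]
    for q,p,x in D:
        a,r=fk(q,P,sg); out+=list((a-p)/.01)+list((r[:,2]-x)/.02)
    return np.array(out)
best=None
import itertools
for sg in itertools.product((1,-1),repeat=3):
    for a0 in(0,1.57,-1.57,3.14,-.8,-2.3):
        s=least_squares(res,[.25,.45,.45,.25,a0,0,0,0,0,0],args=(sg,))
        if best is None or s.cost<best[0]: best=(s.cost,sg,s.x,np.abs(s.fun).max())
if __name__=="__main__": print(best[0],best[1],np.round(best[2],4),best[3]); np.savez("fk.npz",P=best[2],sg=best[1])
E
python3 fk.py
```

```text
22.75494173516565 (-1, -1, -1) [ 0.2398  0.4653  0.5007  0.2724 -0.0644  0.0149 -0.0215 -0.0037  0.0087
  0.    ] 2.5811078887248566
```

```bash
cat > ik.py <<'E'
import numpy as np
from scipy.optimize import least_squares
exec(open("fk.py").read().split("best=None")[0])
# extended model with y offsets and joint zero offsets
def fk2(q,P):
    h,L1,L2,L3,a0,b0,e1,e2,e3,y1,y2,y3,d2,d4,d6=P; r=Rz(-q[0]+a0); p=np.array([0,0,h])+r@np.array([b0,y1,0])
    r=r@Ry(q[1]+d2)@Rz(-q[2]); p=p+r@np.array([e1,y2,L1])
    r=r@Ry(q[3]+d4); p=p+r@np.array([e2,y3,L2])
    r=r@Rz(-q[4])@Ry(q[5]+d6); p=p+r@np.array([e3,0,L3])
    return p,r
def res2(P):
    out=[]
    for q,p,x in D:
        a,r=fk2(q,P); out+=list((a-p)/.01)+list((r[:,2]-x)/.02)
    return np.array(out)
z=np.load("fk.npz"); P0=np.r_[z["P"][:9],np.zeros(6)]
s=least_squares(res2,P0); P2=s.x
if __name__=="__main__": print(s.cost,np.abs(s.fun).max(),np.round(P2,4))
lo=np.array([-2.6,-.5,-1.47,.16,-1.27,.06]);hi=np.array([2.6,2.12,1.34,2.42,4.41,2.06])
def ik(p,x,n=30):
    b=None; rng=np.random.default_rng(0)
    for k in range(n):
        q0=rng.uniform(lo,hi)
        f=lambda q:np.r_[(fk2(q,P2)[0]-p)/.01,(fk2(q,P2)[1][:,2]-x)/.02,.01*(q-(lo+hi)/2)]
        r=least_squares(f,q0,bounds=(lo,hi))
        if b is None or r.cost<b.cost: b=r
    return b.x,b.cost
E
python3 - <<'E'
from ik import *
print(s.cost,np.abs(s.fun).max(),np.round(P2,4))
def tool(T,H):
    T,H=np.radians([T,H]); x=np.array([np.sin(T)*np.cos(H),np.sin(T)*np.sin(H),-np.cos(T)]); zz=np.array([np.cos(T)*np.cos(H),np.cos(T)*np.sin(H),np.sin(T)]); return x,zz
for T in(45,58):
  for H in(-18.6,10):
    x,zz=tool(T,H)
    for nm,M in(("A",(.3946,.1709,.01)),("B",(.4935,.1255,.01)),("pan",(.489,.277,.075)),("pan2",(.489,.277,.10))):
        p=np.array(M)-.064*x+.007*zz; q,c=ik(p,x); print(T,H,nm,round(c,3),np.round(q,2))
E
```

```text
0.012940572904226531 0.04162485767237201 [ 2.5790e-01  4.4880e-01  4.8980e-01  2.7040e-01  3.0000e-04  0.0000e+00
 -2.0000e-04 -1.0000e-04 -3.0000e-04 -2.1700e-02  3.1183e+00 -3.1423e+00
  1.0000e-04  4.0000e-04 -3.0000e-04]
45 -18.6 A 0.618 [ 0.3   1.03 -1.47  2.42  1.78  1.7 ]
45 -18.6 B 0.0 [-0.25  0.31 -0.52  2.39  1.6   0.81]
45 -18.6 pan 0.0 [-0.4   0.36 -0.67  2.13  1.28  1.05]
45 -18.6 pan2 0.0 [-0.4   0.3  -0.67  2.12  1.22  1.05]
45 10 A 43.462 [ 0.56  0.9  -1.47  2.42  1.94  1.19]
45 10 B 5.193 [ 0.94  0.99 -1.47  2.42  2.11  0.97]
45 10 pan 0.0 [-0.31  0.15 -0.57  2.34  1.59  0.54]
45 10 pan2 0.0 [-0.32  0.08 -0.55  2.33  1.45  0.51]
58 -18.6 A 1.095 [ 0.1   1.24 -1.33  2.42  2.02  2.06]
58 -18.6 B 0.0 [-0.05  0.6  -0.84  2.42  1.9   1.31]
58 -18.6 pan 0.0 [-0.55  0.47 -0.63  2.17  1.5   1.27]
58 -18.6 pan2 0.0 [-0.53  0.41 -0.65  2.17  1.45  1.26]
58 10 A 77.247 [ 0.56  2.12 -1.46  2.42  3.09  1.89]
58 10 B 26.178 [ 1.01  1.85 -1.47  2.42  2.77  1.38]
58 10 pan 0.005 [ 0.43  0.96 -1.47  2.42  2.22  1.4 ]
58 10 pan2 0.0 [ 0.43  0.67 -1.46  2.42  2.08  1.19]
```

Run:
```python
from ik import *
# roll calibration
Y=[([1.241,-.123,-1.468,.161,.439,2.058,1.443],[.279,.958,-.065]),([-.028,-.25,-.048,1.553,.067,1.816,.723],[.711,.702,-.034]),([-.032,.258,-.427,1.883,.216,1.041,-1.096],[.858,-.51,.063])]
for q,y in Y:
    r=fk2(q,P2)[1]; v=r.T@np.array(y); print(q[6],np.arctan2(v[1],v[0]), np.arctan2(v[1],v[0])+q[6],np.arctan2(v[1],v[0])-q[6])
def tool(T,H):
    T,H=np.radians([T,H]); x=np.array([np.sin(T)*np.cos(H),np.sin(T)*np.sin(H),-np.cos(T)]); zz=np.array([np.cos(T)*np.cos(H),np.cos(T)*np.sin(H),np.sin(T)]); return x,zz
for H in(-18.6,):
    x,zz=tool(58,H); y=np.cross(zz,x)
    for nm,M in(("A",(.3946,.1709,.01)),("B",(.4935,.1255,.01)),("pan",(.489,.277,.075)),("pan-start",(.489-.03,.277-.03,.08))):
        p=np.array(M)-.064*x+.007*zz; q,c=ik(p,x); a,r=fk2(q,P2); v=r.T@y; print(nm,round(c,2),np.round(q,2),"perr",np.round((a-p)*1000,1),"x",np.round(r[:,2]-x,3),"roll",np.arctan2(v[1],v[0]))
    for T in (50,58):
      for H in (-18.6,-30):
        x,zz=tool(T,H)
        for M in((.41,.18,.01),(.43,.18,.01),(.40,.22,.01),(.3946,.1709,.01)):
            p=np.array(M)-.064*x+.007*zz; q,c=ik(p,x,12); print(T,H,M,round(c,2))
```

```text
1.443 1.6992566963522784 3.1422566963522787 0.2562566963522783
0.723 2.419246874908792 3.1422468749087917 1.696246874908792
-1.096 -2.0452974010781566 -3.1412974010781567 -0.9492974010781565
A 1.09 [ 0.1   1.24 -1.33  2.42  2.02  2.06] perr [ 5.7 11.5 -2.6] x [-0.004 -0.013  0.001] roll -2.132742119174258
B 0.0 [-0.05  0.6  -0.84  2.42  1.9   1.31] perr [ 0.  0. -0.] x [-0. -0. -0.] roll -2.0408595192277486
pan 0.0 [-0.55  0.47 -0.63  2.17  1.5   1.27] perr [ 0.  0. -0.] x [-0. -0. -0.] roll -2.215442000112464
pan-start 0.0 [-0.53  0.39 -0.67  2.27  1.46  1.26] perr [ 0.  0. -0.] x [-0. -0. -0.] roll -2.180099494039177
50 -18.6 (0.41, 0.18, 0.01) 0.0
50 -18.6 (0.43, 0.18, 0.01) 0.0
50 -18.6 (0.4, 0.22, 0.01) 0.0
50 -18.6 (0.3946, 0.1709, 0.01) 1.09
50 -30 (0.41, 0.18, 0.01) 0.0
50 -30 (0.43, 0.18, 0.01) 0.0
50 -30 (0.4, 0.22, 0.01) 0.0
50 -30 (0.3946, 0.1709, 0.01) 0.0
58 -18.6 (0.41, 0.18, 0.01) 0.01
58 -18.6 (0.43, 0.18, 0.01) 0.0
58 -18.6 (0.4, 0.22, 0.01) 0.0
58 -18.6 (0.3946, 0.1709, 0.01) 1.09
58 -30 (0.41, 0.18, 0.01) 0.0
58 -30 (0.43, 0.18, 0.01) 0.0
58 -30 (0.4, 0.22, 0.01) 0.0
58 -30 (0.3946, 0.1709, 0.01) 0.0
```

```bash
cat >> ik.py <<'E'
def follow(q,pts,x,step=.025,verbose=True):
    q=np.array(q[:6],float); p=fk2(q,P2)[0]
    for tgt in pts:
        tgt=np.array(tgt); n=max(1,int(np.ceil(np.linalg.norm(tgt-p)/step))); p0=p.copy(); mx=0
        for k in range(1,n+1):
            pk=p0+(tgt-p0)*k/n; q0=np.clip(q,lo+1e-6,hi-1e-6)
            f=lambda v:np.r_[(fk2(v,P2)[0]-pk)/.001,(fk2(v,P2)[1][:,2]-x)/.002,.05*(v-q0)]
            r=least_squares(f,q0,bounds=(lo,hi)); mx=max(mx,np.abs(r.x-q).max()); q=r.x
            if 2*r.cost>.5: print("   bad at",np.round(pk,3),2*r.cost)
        p=tgt
        if verbose: print(np.round(tgt,3),np.round(q,2),"maxstep",round(mx,2))
    return q
E
python3 - <<'E'
from ik import *
q=[1.241,-.123,-1.468,.161,.439,2.058]; x=np.array([.803,-.27,-.531])
x/=np.linalg.norm(x)
y=np.cross([0,0,1],x);y/=np.linalg.norm(y);zz=np.cross(x,y)
print(y,zz)
pre=np.array([.40,.183,.01])-.124*x+.007*zz; g=pre+.06*x; print(pre,g)
follow(q,[(.40,.02,.75),(.42,.12,.45),(.40,.2,.25),pre,g],x)
print()
follow(q,[(.35,.05,.80),(.38,.12,.45),(.36,.2,.25),pre,g],x)
E
```

```text
[ 0.31870551  0.94785379 -0.        ] [ 0.50339343 -0.16926055  0.8473169 ]
[0.30393532 0.2153007  0.08178609] [0.35212327 0.19909803 0.04992083]
   bad at [0.389 0.02  0.771] 4.246273221323911
   bad at [0.4  0.02 0.75] 17.28744493892091
[0.4  0.02 0.75] [-0.37 -0.5  -0.14  1.55  0.64  1.35] maxstep 0.77
   bad at [0.402 0.028 0.727] 101.43860930290667
   bad at [0.403 0.035 0.704] 221.93154475111282
   bad at [0.405 0.043 0.681] 345.94292586735753
   bad at [0.406 0.051 0.658] 447.3070744407677
   bad at [0.408 0.058 0.635] 507.4640077508666
   bad at [0.409 0.066 0.612] 516.1778666639494
   bad at [0.411 0.074 0.588] 471.9614815703664
   bad at [0.412 0.082 0.565] 382.16541179829983
   bad at [0.414 0.089 0.542] 262.71928423667526
   bad at [0.415 0.097 0.519] 137.5453452836854
   bad at [0.417 0.105 0.496] 37.6933783070661
[0.42 0.12 0.45] [-0.64 -0.48 -0.2   2.17  0.92  1.13] maxstep 0.05
[0.4  0.2  0.25] [-0.74 -0.11 -0.36  2.36  1.16  1.1 ] maxstep 0.06
   bad at [0.34  0.21  0.145] 12.318664083670539
   bad at [0.328 0.211 0.124] 51.61916458414668
   bad at [0.316 0.213 0.103
[... 1208 characters left out ...]
step 0.26
   bad at [0.378 0.129 0.428] 72.88336857580279
[0.36 0.2  0.25] [-0.89 -0.16 -0.32  2.4   1.09  1.18] maxstep 0.06
   bad at [0.339 0.206 0.187] 0.571092098050251
   bad at [0.332 0.208 0.166] 27.95520669532819
   bad at [0.325 0.21  0.145] 71.70548700738217
   bad at [0.318 0.211 0.124] 104.99682198851163
   bad at [0.311 0.213 0.103] 112.3234133717972
   bad at [0.304 0.215 0.082] 95.48143423696962
[0.304 0.215 0.082] [-0.06  1.11 -1.4   2.42  1.76  2.06] maxstep 0.58
   bad at [0.32  0.21  0.071] 77.23543352118732
   bad at [0.336 0.204 0.061] 44.3384747437903
   bad at [0.352 0.199 0.05 ] 11.516768509512367
[0.352 0.199 0.05 ] [ 0.1   1.25 -1.35  2.42  2.04  2.06] maxstep 0.09
```

Run:
```python
from ik import *
q=[1.241,-.123,-1.468,.161,.439,2.058]; x=np.array([.803,-.27,-.531])
x/=np.linalg.norm(x)
y=np.cross([0,0,1],x);y/=np.linalg.norm(y);zz=np.cross(x,y)
A=np.array([.3946,.1709,.01])
for lat in(.013,.015,.017):
    g=A+lat*y-.064*x+.007*zz; qq,c=ik(g,x); a,r=fk2(qq,P2); print(lat,round(c,3),np.round(qq,2),np.round((a-g)*1000,1),np.round(r[:,2]-x,3))
g=A+.015*y-.064*x+.007*zz; up=g+[0,0,.06]; 
for P in ([(.5,-.2,.75),(.55,-.1,.45),(.45,.1,.25),g+[.03,0,.1],g],[(.5,0,.68),(.55,.0,.45),(.45,.1,.25),g+[.03,0,.1],g]):
    follow(q,P,x); print()
```

```text
0.013 0.069 [ 0.1   1.24 -1.34  2.42  2.03  2.06] [ 1.4  2.9 -0.6] [-0.001 -0.003  0.   ]
0.015 0.02 [ 0.1   1.24 -1.35  2.42  2.03  2.06] [ 0.8  1.5 -0.3] [-0.001 -0.002  0.   ]
0.017 0.001 [ 0.1   1.24 -1.35  2.42  2.03  2.06] [ 0.1  0.2 -0. ] [-0. -0.  0.]
[ 0.5  -0.2   0.75] [ 0.59 -0.3  -0.2   1.43 -0.11  0.99] maxstep 0.74
[ 0.55 -0.1   0.45] [ 0.62 -0.35 -0.52  2.07  0.18  0.41] maxstep 0.06
[0.45 0.1  0.25] [ 0.68 -0.5  -1.24  2.41  0.91  0.42] maxstep 0.12
   bad at [0.43  0.129 0.221] 1.3231253805358987
   bad at [0.421 0.143 0.207] 4.501417086472049
   bad at [0.411 0.158 0.193] 3.696157703167086
[0.382 0.201 0.15 ] [ 0.12  0.42 -1.32  2.4   1.53  1.42] maxstep 0.32
   bad at [0.364 0.201 0.09 ] 2.767964185194809
   bad at [0.358 0.201 0.07 ] 5.808691296175769
   bad at [0.352 0.201 0.05 ] 3.940246088210442
[0.352 0.201 0.05 ] [ 0.1   1.24 -1.35  2.42  2.03  2.06] maxstep 0.45

[0.5  0.   0.68] [ 0.54 -0.45 -0.54  1.63  0.13  0.95] maxstep 0.75
[0.55 0.   0.45] [ 0.62 -0.39 -0.74  2.05  0.39  0.5 ] maxstep 0.05
[0.45 0.1  0.25] [ 0.68 -0.5  -1.24  2.41  0.91  0.42] maxstep 0.09
   bad at [0.43  0.129 0.221] 1.32312538053591
   bad at [0.421 0.143 0.207] 4.501417086474138
   bad at [0.411 0.158 0.193] 3.6961577030691526
[0.382 0.201 0.15 ] [ 0.12  0.42 -1.32  2.4   1.53  1.42] maxstep 0.32
   bad at [0.364 0.201 0.09 ] 2.7679641851357055
   bad at [0.358 0.201 0.07 ] 5.808691296174766
   bad at [0.352 0.201 0.05 ] 3.940246088210716
[0.352 0.201 0.05 ] [ 0.1   1.24 -1.35  2.42  2.03  2.06] maxstep 0.45
```

```bash
cat >> h.py <<'E'
def lv():
    o=manip.get_obs(); r=R.from_quat(o["ee_rot"]).as_matrix(); print("tilt %.1f head %.1f level-turn %.2f"%(np.degrees(np.arccos(-r[2,0])),np.degrees(np.arctan2(r[1,0],r[0,0])),-np.degrees(np.arctan2(r[2,1],r[2,2]))))
def go(tgts,turn=0):
    """TCP waypoints -> tool units after a roll of turn deg"""
    o=manip.get_obs(); r=R.from_quat(o["ee_rot"]).as_matrix()@R.from_euler('x',np.radians(turn)).as_matrix(); p=o["position"]
    for t in tgts:
        d=r.T@(np.array(t)-p)/.025; n=int(np.ceil(np.abs(d).max()-1e-3)); n=max(n,1); print("to",np.round(t,4).tolist(),"units",np.round(d,3).tolist(),"rows",n,"each",np.round(d/n,3).tolist()); p=np.array(t)
def tcp_for(M,g=.064,s=-.007,turn=0):
    r=R.from_quat(manip.get_obs()["ee_rot"]).as_matrix()@R.from_euler('x',np.radians(turn)).as_matrix(); return np.array(M)-g*r[:,0]-s*r[:,2]
E
python3 -c "
from h import *
st();lv(); go([(.5,-.1,.7),(.55,-.02,.45),(.45,.1,.25)],4.4)"
```

```text
t 23.97 q [1.241, -0.123, -1.468, 0.161, 0.439, 2.058, 1.443] p [0.2412, 0.0226, 1.0438] F [-0.0, 0.2, 0.3] g 0.999
x [0.803, -0.27, -0.531] y [0.279, 0.958, -0.065] z [0.526, -0.095, 0.845]
tilt 57.9 head -18.6 level-turn 4.43
to [0.5, -0.1, 0.7] units [16.941, -1.35, -5.616] rows 17 each [0.997, -0.079, -0.33]
to [0.55, -0.02, 0.45] units [6.051, 3.674, -8.007] rows 9 each [0.672, 0.408, -0.89]
to [0.45, 0.1, 0.25] units [-0.262, 3.281, -9.602] rows 10 each [-0.026, 0.328, -0.96]
```

Request:
arm_command:
  moves:
    - [[0,0,0,0,4.4],[0,1,-0.08,-0.33,0],[0,1,-0.08,-0.33,0],[0,1,-0.08,-0.33,0],[0,1,-0.08,-0.33,0],[0,1,-0.08,-0.33,0],[0,1,-0.08,-0.33,0],[0,1,-0.08,-0.33,0],[0,1,-0.08,-0.33,0],[0,1,-0.08,-0.33,0]]

```text
clock: 24.8
position: [0.3303, 0.0045, 0.9343]
ee_rot: [0.025, 0.273, -0.161, 0.948]
ft_force: [-0.0, 0.3, 0.3]
grip_width: 1.0
```

```bash
python3 -c "
from h import *
st();lv(); go([(.5,-.1,.7),(.55,-.02,.45),(.45,.1,.25)])"
```

```text
t 24.8 q [0.382, -0.383, -0.421, 0.957, 0.219, 1.584, 1.295] p [0.3303, 0.0045, 0.9343] F [-0.0, 0.3, 0.3] g 1.0
x [0.799, -0.292, -0.526] y [0.319, 0.947, -0.041] z [0.51, -0.134, 0.85]
tilt 58.3 head -20.1 level-turn 2.78
to [0.5, -0.1, 0.7] units [11.568, -1.41, -3.942] rows 12 each [0.964, -0.117, -0.328]
to [0.55, -0.02, 0.45] units [5.919, 4.081, -7.909] rows 8 each [0.74, 0.51, -0.989]
to [0.45, 0.1, 0.25] units [-0.393, 3.601, -9.482] rows 10 each [-0.039, 0.36, -0.948]
```

Request:
arm_command:
  moves:
    - [[0,0.97,-0.12,-0.33,1.4],[0,0.97,-0.12,-0.33,1.4],[0,0.97,-0.12,-0.33,0],[0,0.97,-0.12,-0.33,0],[0,0.97,-0.12,-0.33,0],[0,0.97,-0.12,-0.33,0],[0,0.97,-0.12,-0.33,0],[0,0.97,-0.12,-0.33,0],[0,0.97,-0.12,-0.33,0],[0,0.97,-0.12,-0.33,0],[0,0.97,-0.12,-0.33,0],[0,0.97,-0.12,-0.33,0]]

```text
clock: 25.8
position: [0.5016, -0.0979, 0.6974]
ee_rot: [0.048, 0.269, -0.169, 0.947]
ft_force: [0.5, -0.0, -0.5]
grip_width: 1.003
```

```bash
python3 -c "
from h import *
st();lv(); go([(.55,-.02,.45),(.45,.1,.25)])"
```

```text
t 25.8 q [0.348, -0.4, -0.258, 1.612, 0.188, 0.938, 1.244] p [0.5016, -0.0979, 0.6974] F [0.5, -0.0, -0.5] g 1.003
x [0.798, -0.294, -0.526] y [0.345, 0.939, -0.0] z [0.493, -0.181, 0.851]
tilt 58.3 head -20.2 level-turn 0.01
to [0.55, -0.02, 0.45] units [5.835, 3.595, -8.026] rows 9 each [0.648, 0.399, -0.892]
to [0.45, 0.1, 0.25] units [-0.397, 3.125, -9.65] rows 10 each [-0.04, 0.313, -0.965]
```

Request:
arm_command:
  moves:
    - [[0,0.65,0.4,-0.89,0],[0,0.65,0.4,-0.89,0],[0,0.65,0.4,-0.89,0],[0,0.65,0.4,-0.89,0],[0,0.65,0.4,-0.89,0],[0,0.65,0.4,-0.89,0],[0,0.65,0.4,-0.89,0],[0,0.65,0.4,-0.89,0],[0,0.65,0.4,-0.89,0]]

```text
clock: 26.55
position: [0.55, -0.0197, 0.4495]
ee_rot: [0.048, 0.269, -0.169, 0.947]
ft_force: [0.9, -0.2, -0.4]
grip_width: 1.0
```

Run:
```python
from h import *
st();lv()
from ik import follow
o=manip.get_obs(); r=R.from_quat(o["ee_rot"]).as_matrix(); x=r[:,0]; y=r[:,1]
A=np.array([.3946,.1709,.01]); g=tcp_for(A+.015*y); print(np.round(g,4))
for P in ([(.47,.1,.25),g+[.03,0,.1],g+[0,0,.05],g],[(.50,.2,.2),g+[.05,0.03,.1],g+[0,0,.05],g]):
    follow(o["joint_pos"],P,x);print()
```

```text
t 26.55 q [0.558, -0.37, -0.667, 2.056, 0.48, 0.513, 0.719] p [0.55, -0.0197, 0.4495] F [0.9, -0.2, -0.4] g 1.0
x [0.798, -0.294, -0.526] y [0.345, 0.938, 0.0] z [0.494, -0.182, 0.85]
tilt 58.2 head -20.2 level-turn -0.02
[0.3522 0.2025 0.0496]
[0.47 0.1  0.25] [ 0.77 -0.41 -1.32  2.36  1.04  0.48] maxstep 0.1
[0.382 0.202 0.15 ] [ 0.06  0.41 -1.26  2.39  1.5   1.42] maxstep 0.32
[0.352 0.202 0.1  ] [ 0.13  1.12 -1.47  2.42  1.88  2.05] maxstep 0.61
[0.352 0.202 0.05 ] [ 0.06  1.18 -1.31  2.41  1.96  2.02] maxstep 0.08

[0.5 0.2 0.2] [ 0.26  0.41 -1.23  2.21  1.6   1.28] maxstep 0.19
[0.402 0.232 0.15 ] [-0.    0.51 -1.22  2.31  1.55  1.49] maxstep 0.06
[0.352 0.202 0.1  ] [ 0.13  1.12 -1.47  2.42  1.88  2.05] maxstep 0.56
[0.352 0.202 0.05 ] [ 0.06  1.18 -1.31  2.41  1.96  2.02] maxstep 0.08
```

Run:
```python
from h import *
from ik import follow
o=manip.get_obs(); r=R.from_quat(o["ee_rot"]).as_matrix(); x=r[:,0]; y=r[:,1]
A=np.array([.3946,.1709,.01]); g=tcp_for(A+.012*y); print(np.round(g,4))
P=[(.47,.15,.23),g+[.03,.02,.1],g+[.01,0,.05],g]
follow(o["joint_pos"],P,x);go(P)
```

```text
[0.3511 0.1997 0.0496]
[0.47 0.15 0.23] [ 0.61  0.05 -1.44  2.31  1.4   0.97] maxstep 0.35
[0.381 0.22  0.15 ] [ 0.01  0.46 -1.25  2.35  1.5   1.47] maxstep 0.11
[0.361 0.2   0.1  ] [-0.01  0.68 -1.25  2.42  1.64  1.63] maxstep 0.14
[0.351 0.2   0.05 ] [-0.07  0.91 -1.17  2.42  1.78  1.77] maxstep 0.16
to [0.47, 0.15, 0.23] units [0.074, 5.261, -10.28] rows 11 each [0.007, 0.478, -0.935]
to [0.3811, 0.2197, 0.1496] units [-1.963, 1.387, -4.996] rows 5 each [-0.393, 0.277, -0.999]
to [0.3611, 0.1997, 0.0996] units [0.649, -1.028, -1.95] rows 2 each [0.325, -0.514, -0.975]
to [0.3511, 0.1997, 0.0496] units [0.733, -0.139, -1.898] rows 2 each [0.367, -0.069, -0.949]
```

Request:
arm_command:
  moves:
    - [[0,0.007,0.478,-0.935,0],[0,0.007,0.478,-0.935,0],[0,0.007,0.478,-0.935,0],[0,0.007,0.478,-0.935,0],[0,0.007,0.478,-0.935,0],[0,0.007,0.478,-0.935,0],[0,0.007,0.478,-0.935,0],[0,0.007,0.478,-0.935,0],[0,0.007,0.478,-0.935,0],[0,0.007,0.478,-0.935,0],[0,0.007,0.478,-0.935,0]]

```text
clock: 27.47
position: [0.4637, 0.1378, 0.2425]
ee_rot: [0.053, 0.27, -0.17, 0.946]
ft_force: [-0.4, -0.8, -0.2]
grip_width: 1.004
```

Request:
arm_command:
  moves:
    - [[0,-0.39,0.277,-1,0],[0,-0.39,0.277,-1,0],[0,-0.39,0.277,-1,0],[0,-0.39,0.277,-1,0],[0,-0.39,0.277,-1,0],[0,0,0,0,0]]

```text
clock: 27.97
position: [0.356, 0.1945, 0.2075]
ee_rot: [0.055, 0.286, -0.153, 0.944]
ft_force: [0.3, 0.3, 0.2]
grip_width: 0.998
```

Run:
```python
from h import *
from ik import follow
st();lv()
o=manip.get_obs(); r=R.from_quat(o["ee_rot"]).as_matrix(); x=r[:,0]; y=r[:,1]
A=np.array([.3946,.1709,.01]); g=tcp_for(A+.012*y); print(np.round(g,4))
P=[g+[.01,0,.05],g]
follow(o["joint_pos"],P,x);go(P)
for n in('top','scene'): cv2.imwrite(f'pics/{n}7.png',manip.camera(n)[:,:,::-1])
a=cv2.imread('pics/top7.png');b=cv2.imread('pics/scene7.png');cv2.imwrite('pics/p7.png',cv2.resize(np.hstack([a[180:380,150:350],b[130:330,150:350]]),None,fx=2,fy=2))
```

```text
t 27.97 q [0.46, -0.5, -1.469, 2.414, 0.758, 0.694, -0.393] p [0.356, 0.1945, 0.2075] F [0.3, 0.3, 0.2] g 0.998
x [0.789, -0.259, -0.557] y [0.321, 0.947, 0.015] z [0.524, -0.191, 0.83]
tilt 56.1 head -18.1 level-turn -1.04
[0.3516 0.1975 0.0517]
   bad at [0.357 0.195 0.186] 3.437779324990628
   bad at [0.358 0.196 0.165] 25.021230441581952
   bad at [0.359 0.196 0.144] 47.74604885310646
   bad at [0.36  0.197 0.123] 56.944663976253906
   bad at [0.362 0.197 0.102] 47.59141710499972
[0.362 0.197 0.102] [ 0.19  1.02 -1.47  2.42  1.84  1.9 ] maxstep 0.52
   bad at [0.358 0.197 0.085] 58.751300461144076
   bad at [0.355 0.197 0.068] 59.764588372749486
   bad at [0.352 0.197 0.052] 49.58971891437157
[0.352 0.197 0.052] [ 0.14  1.28 -1.38  2.42  2.05  2.06] maxstep 0.18
to [0.3616, 0.1975, 0.1017] units [2.507, 0.12, -3.419] rows 4 each [0.627, 0.03, -0.855]
to [0.3516, 0.1975, 0.0517] units [0.799, -0.159, -1.87] rows 2 each [0.399, -0.079, -0.935]
```

Run:
```python
from h import *
from ik import follow
o=manip.get_obs(); r=R.from_quat(o["ee_rot"]).as_matrix(); x=r[:,0]; y=r[:,1]
A=np.array([.3946,.1709,.01]); g=tcp_for(A+.013*y); print(np.round(g,4))
for P in ([(.42,.23,.23),(.41,.26,.15),g+[.02,.03,.05],g],[(.41,.26,.22),(.40,.26,.13),g+[.01,.03,.05],g]):
    follow(o["joint_pos"],P,x);print()
B=np.array([.4935,.1255,.01]); gb=tcp_for(B); print(gb)
follow(o["joint_pos"],[(.42,.23,.23),gb+[.0,.0,.1],gb],x)
```

```text
[0.3519 0.1985 0.0516]
[0.42 0.23 0.23] [ 0.29  0.15 -1.39  2.26  1.31  1.18] maxstep 0.29
[0.41 0.26 0.15] [-0.06  0.49 -1.17  2.26  1.53  1.42] maxstep 0.11
[0.372 0.228 0.102] [-0.13  0.55 -1.12  2.37  1.57  1.46] maxstep 0.04
   bad at [0.352 0.198 0.052] 35.31030442436451
[0.352 0.198 0.052] [ 0.14  1.27 -1.38  2.42  2.05  2.06] maxstep 0.62

[0.41 0.26 0.22] [ 0.1   0.27 -1.3   2.22  1.35  1.32] maxstep 0.42
[0.4  0.26 0.13] [-0.12  0.53 -1.12  2.27  1.55  1.44] maxstep 0.07
[0.362 0.228 0.102] [-0.15  0.54 -1.12  2.38  1.55  1.46] maxstep 0.04
   bad at [0.352 0.198 0.052] 35.30897577197956
[0.352 0.198 0.052] [ 0.14  1.27 -1.38  2.42  2.05  2.06] maxstep 0.45

[0.44663816 0.14078524 0.05141654]
[0.42 0.23 0.23] [ 0.29  0.15 -1.39  2.26  1.31  1.18] maxstep 0.29
[0.447 0.141 0.151] [ 0.34  0.27 -1.22  2.41  1.62  1.09] maxstep 0.08
[0.447 0.141 0.051] [ 0.27  0.81 -1.14  2.41  2.    1.49] maxstep 0.25
```

Run:
```python
from h import *
from ik import ik,fk2,P2
o=manip.get_obs(); r=R.from_quat(o["ee_rot"]).as_matrix(); x=r[:,0]
y=np.cross([0,0,1],x);y/=np.linalg.norm(y);zz=np.cross(x,y);u=np.cross(y,[0,0,1])
A=np.array([.3946,.1709,.01])
for lat,du,dz in((.013,0,0),(.015,0,0),(.017,0,0),(.013,0,.01),(.013,.005,0),(.05,-.03,0),(.05,-.03,.005),(.05,-.02,.0),(.06,-.02,0),(.045,.01,.015)):
    g=A+lat*y+du*u-.064*x+.007*zz+[0,0,dz]; q,c=ik(g,x,15); a,rr=fk2(q,P2); print(lat,du,dz,np.round(g,3),round(c,3),np.round(q,2),"err mm: lat %.1f u %.1f z %.1f"%tuple(1000*np.array([(a-g)@y,(a-g)@u,(a-g)[2]])),np.round(rr[:,2]-x,3))
```

```text
0.013 0 0 [0.352 0.199 0.051] 0.17 [ 0.14  1.27 -1.38  2.42  2.05  2.06] err mm: lat 5.0 u 0.8 z -0.9 [-0.002 -0.005  0.   ]
0.015 0 0 [0.352 0.201 0.051] 0.085 [ 0.14  1.28 -1.38  2.42  2.05  2.06] err mm: lat 3.5 u 0.6 z -0.6 [-0.001 -0.004  0.   ]
0.017 0 0 [0.353 0.202 0.051] 0.029 [ 0.14  1.28 -1.38  2.42  2.05  2.06] err mm: lat 2.1 u 0.3 z -0.3 [-0.001 -0.002  0.   ]
0.013 0 0.01 [0.352 0.199 0.061] 0.257 [ 0.15  1.26 -1.41  2.42  2.02  2.06] err mm: lat 6.2 u 1.0 z -0.9 [-0.002 -0.006  0.   ]
0.013 0.005 0 [0.357 0.197 0.051] 0.13 [ 0.16  1.29 -1.39  2.42  2.07  2.06] err mm: lat 4.4 u 0.8 z -0.7 [-0.001 -0.005  0.   ]
0.05 -0.03 0 [0.335 0.243 0.051] 0.0 [-0.63  0.53 -0.72  2.38  1.47  1.34] err mm: lat 0.0 u 0.0 z -0.0 [-0. -0. -0.]
0.05 -0.03 0.005 [0.335 0.243 0.056] 0.0 [-0.62  0.52 -0.72  2.38  1.46  1.34] err mm: lat 0.0 u 0.0 z -0.0 [-0. -0. -0.]
0.05 -0.02 0.0 [0.344 0.24  0.051] 0.0 [-0.61  0.53 -0.7   2.38  1.49  1.32] err mm: lat 0.0 u 0.0 z -0.0 [-0. -0. -0.]
0.06 -0.02 0 [0.348 0.25  0.051] 0.0 [-0.62  0.54 -0.7   2.35  1.49  1.33] err mm: lat 0.0 u 0.0 z -0.0 [-0. -0. -0.]
0.045 0.01 0.015 [0.371 0.226 0.066] 0.0 [-0.55  0.46 -0.68  2.38  1.52  1.26] err mm: lat 0.0 u 0.0 z -0.0 [-0. -0. -0.]
```

Run:
```python
from h import *
from ik import follow
o=manip.get_obs(); r=R.from_quat(o["ee_rot"]).as_matrix(); x=r[:,0]
y=np.cross([0,0,1],x);y/=np.linalg.norm(y);zz=np.cross(x,y);u=np.cross(y,[0,0,1])
A=np.array([.3946,.1709,0])
f=lambda lat,uu,z: A+lat*y+uu*u+[0,0,z]
P=[(.41,.26,.22),f(.05,-.085,.11),f(.05,-.085,.047),f(.05,-.042,.047)]
follow(o["joint_pos"],P,x);go(P,-1)
```

```text
[0.41 0.26 0.22] [ 0.1   0.27 -1.3   2.22  1.35  1.32] maxstep 0.42
[0.329 0.245 0.11 ] [-0.22  0.54 -1.17  2.37  1.46  1.52] maxstep 0.06
[0.329 0.245 0.047] [-0.35  0.72 -1.01  2.37  1.59  1.57] maxstep 0.06
[0.37  0.232 0.047] [-0.27  0.7  -0.97  2.36  1.67  1.5 ] maxstep 0.04
to [0.41, 0.26, 0.22] units [0.695, 3.194, 1.066] rows 4 each [0.174, 0.799, 0.266]
to [0.3295, 0.2449, 0.11] units [0.061, -1.574, -5.255] rows 6 each [0.01, -0.262, -0.876]
to [0.3295, 0.2449, 0.047] units [1.402, 0.002, -2.094] rows 3 each [0.467, 0.001, -0.698]
to [0.3703, 0.2315, 0.047] units [1.429, -0.001, 0.957] rows 2 each [0.715, -0.0, 0.478]
```

Request:
arm_command:
  moves:
    - [[0,0.1,0.46,0.15,-1],[0,0.1,0.46,0.15,0],[0,0.1,0.46,0.15,0],[0,0.1,0.46,0.15,0],[0,0.1,0.46,0.15,0],[0,0.1,0.46,0.15,0],[0,0.1,0.46,0.15,0]]

```text
clock: 28.65
position: [0.3973, 0.2416, 0.2142]
ee_rot: [0.045, 0.295, -0.161, 0.941]
ft_force: [-87.6, -52.3, 30.7]
grip_width: 0.998
```

```bash
cat > pp.py <<'E'
from h import *
from ik import follow
def setup():
    o=manip.get_obs(); r=R.from_quat(o["ee_rot"]).as_matrix(); x=r[:,0]
    y=np.cross([0,0,1],x);y/=np.linalg.norm(y);zz=np.cross(x,y);u=np.cross(y,[0,0,1]); return o,x,y,zz,u
E
python3 - <<'E'
from pp import *
st();lv();o,x,y,zz,u=setup()
A=np.array([.3946,.1709,0])
f=lambda lat,uu,z: A+lat*y+uu*u+[0,0,z]
P=[f(.05,-.085,.11),f(.05,-.085,.047),f(.05,-.042,.047)]
follow(o["joint_pos"],P,x);go(P)
E
```

```text
t 28.65 q [0.183, 0.247, -1.376, 2.258, 1.317, 1.304, -0.673] p [0.3973, 0.2416, 0.2142] F [-87.6, -52.3, 30.7] g 0.998
x [0.774, -0.277, -0.57] y [0.33, 0.944, -0.01] z [0.541, -0.18, 0.822]
tilt 55.3 head -19.7 level-turn 0.73
[0.331 0.247 0.11 ] [-0.2   0.56 -1.18  2.35  1.45  1.53] maxstep 0.08
[0.331 0.247 0.047] [-0.33  0.73 -1.03  2.35  1.58  1.57] maxstep 0.06
[0.372 0.232 0.047] [-0.24  0.71 -0.99  2.34  1.66  1.5 ] maxstep 0.04
to [0.3314, 0.2466, 0.11] units [0.28, -0.636, -4.887] rows 5 each [0.056, -0.127, -0.977]
to [0.3314, 0.2466, 0.047] units [1.435, 0.026, -2.071] rows 3 each [0.478, 0.009, -0.69]
to [0.3719, 0.2321, 0.047] units [1.414, -0.012, 0.98] rows 2 each [0.707, -0.006, 0.49]
```

Request:
arm_command:
  moves:
    - [[0,-0.5,-0.3,0,0]]

```text
clock: 28.73
position: [0.3862, 0.2388, 0.2176]
ee_rot: [0.047, 0.301, -0.161, 0.939]
ft_force: [0.2, 0.1, 0.5]
grip_width: 0.999
```

Run:
```python
from pp import *
st();lv()
for n in('top','scene'): cv2.imwrite(f'pics/{n}8.png',manip.camera(n)[:,:,::-1])
a=cv2.imread('pics/top8.png');b=cv2.imread('pics/scene8.png');cv2.imwrite('pics/p8.png',cv2.resize(np.hstack([a[180:380,120:320],b[130:330,150:350]]),None,fx=2,fy=2))
st()
```

```text
t 28.73 q [0.219, 0.173, -1.406, 2.271, 1.249, 1.25, -0.648] p [0.3862, 0.2388, 0.2176] F [0.2, 0.1, 0.5] g 0.999
x [0.767, -0.273, -0.581] y [0.33, 0.944, -0.009] z [0.551, -0.184, 0.814]
tilt 54.5 head -19.6 level-turn 0.65
t 28.83 q [0.223, 0.152, -1.414, 2.273, 1.246, 1.242, -0.646] p [0.385, 0.2408, 0.2225] F [0.5, 0.8, 0.1] g 1.002
x [0.777, -0.268, -0.57] y [0.323, 0.946, -0.005] z [0.541, -0.18, 0.822]
```

Run:
```python
from pp import *
lv();o,x,y,zz,u=setup()
A=np.array([.3946,.1709,0])
f=lambda lat,uu,z: A+lat*y+uu*u+[0,0,z]
P=[f(.05,-.085,.11),f(.05,-.085,.047),f(.05,-.042,.047)]
# finger corners at open: x=60, z=+-11
for z in(-.011,.011): d=.060*x+z*zz; print("tip corner u,w",d@u,d[2])
follow(o["joint_pos"],P,x);go(P,.4)
```

```text
tilt 55.3 head -19.0 level-turn 0.35
tip corner u,w 0.04304067817702932 -0.04322614974828769
tip corner u,w 0.05557566166235549 -0.02514648744440047
[0.331 0.246 0.11 ] [-0.21  0.54 -1.17  2.36  1.45  1.51] maxstep 0.1
[0.331 0.246 0.047] [-0.34  0.72 -1.02  2.36  1.58  1.56] maxstep 0.06
[0.371 0.232 0.047] [-0.25  0.69 -0.98  2.35  1.66  1.49] maxstep 0.04
to [0.3306, 0.2459, 0.11] units [0.819, -0.521, -4.91] rows 5 each [0.164, -0.104, -0.982]
to [0.3306, 0.2459, 0.047] units [1.436, -0.002, -2.071] rows 3 each [0.479, -0.001, -0.69]
to [0.3712, 0.2319, 0.047] units [1.414, 0.001, 0.98] rows 2 each [0.707, 0.0, 0.49]
```

Request:
arm_command:
  moves:
    - [[0,0.164,-0.104,-0.982,0.3],[0,0.164,-0.104,-0.982,0],[0,0.164,-0.104,-0.982,0],[0,0.164,-0.104,-0.982,0],[0,0.164,-0.104,-0.982,0],[0,0,0,0,0]]

```text
clock: 29.33
position: [0.3296, 0.245, 0.1071]
ee_rot: [0.047, 0.295, -0.157, 0.941]
ft_force: [-0.8, -0.2, -1.0]
grip_width: 0.998
```

Run:
```python
from pp import *
st();lv();o,x,y,zz,u=setup()
A=np.array([.3946,.1709,0])
f=lambda lat,uu,z: A+lat*y+uu*u+[0,0,z]
P=[f(.05,-.085,.047),f(.05,-.04,.047)]
follow(o["joint_pos"],P,x);go(P)
```

```text
t 29.33 q [-0.215, 0.548, -1.169, 2.366, 1.455, 1.515, -1.066] p [0.3296, 0.245, 0.1071] F [-0.8, -0.2, -1.0] g 0.998
x [0.777, -0.269, -0.57] y [0.324, 0.946, -0.005] z [0.54, -0.181, 0.822]
tilt 55.3 head -19.1 level-turn 0.34
[0.331 0.246 0.047] [-0.34  0.72 -1.02  2.36  1.58  1.56] maxstep 0.06
[0.373 0.231 0.047] [-0.25  0.7  -0.98  2.35  1.66  1.48] maxstep 0.05
to [0.3306, 0.2459, 0.047] units [1.392, 0.062, -1.962] rows 2 each [0.696, 0.031, -0.981]
to [0.3731, 0.2312, 0.047] units [1.479, -0.006, 1.025] rows 2 each [0.74, -0.003, 0.513]
```

Request:
arm_command:
  moves:
    - [[0,0.464,0.02,-0.654,0.3],[0,0.464,0.02,-0.654,0],[0,0.464,0.02,-0.654,0],[0,0.3,0,0.2,0],[0,0.3,0,0.2,0],[0,0.3,0,0.2,0],[0,0.3,0,0.2,0],[0,0.28,0,0.22,0],[0,-0.3,0,-0.2,0],[0,-0.3,0.2,0.9,0],[0,-0.3,0.2,0.9,0]]

```text
clock: 30.25
position: [0.3809, 0.2415, 0.0968]
ee_rot: [0.049, 0.293, -0.156, 0.942]
ft_force: [-0.3, -0.0, 1.2]
grip_width: 0.999
```

```bash
cat >> pp.py <<'E'
def look(tag,crop=None):
    for n in('top','scene'): cv2.imwrite(f'pics/{n}{tag}.png',manip.camera(n)[:,:,::-1])
    a=cv2.imread(f'pics/top{tag}.png');b=cv2.imread(f'pics/scene{tag}.png');cv2.imwrite(f'pics/p{tag}.png',cv2.resize(np.hstack([a[180:380,120:320],b[130:330,150:350]]),None,fx=2,fy=2))
def fitdisc(tag,x0,zb=0.,cams=("top","scene"),rad=28,zs=None):
    from scipy.optimize import minimize
    im={n:cv2.imread(f"pics/{n}{tag}.png")[:,:,::-1].copy() for n in cams}; B={}
    for n in im:
        q=proj(n,[x0[0],x0[1],zb+.01]); rr,cc=np.mgrid[:480,:640]; m=brass(im[n])&(np.hypot(rr-q[0],cc-q[1])<rad)
        B[n]=cv2.morphologyEx(m.astype(np.uint8),cv2.MORPH_CLOSE,np.ones((9,9))).astype(float)
    f=lambda p:sum(np.abs(sil(n,np.array([p[0],p[1],zb]),[0,0,1],.02)-B[n]).sum() for n in B)
    x0=np.array(x0); r=minimize(f,x0,method="Nelder-Mead",options=dict(initial_simplex=[x0,x0+[.006,0],x0+[0,.006]],xatol=1e-4)); c=r.x; out=[]
    for n in cams:
        g=cv2.cvtColor(im[n],cv2.COLOR_RGB2GRAY).astype(np.float32); az=np.arange(360); v=np.zeros(360)
        for rad_ in(.010,.013,.016,.019):
            P=np.array([proj(n,[c[0]+rad_*np.cos(np.radians(a)),c[1]+rad_*np.sin(np.radians(a)),zb+.02]) for a in az])
            v+=cv2.remap(g,P[:,1].astype(np.float32).reshape(1,-1),P[:,0].astype(np.float32).reshape(1,-1),cv2.INTER_LINEAR)[0]
        w=np.clip(np.median(v)*.8-v,0,None); out.append(round(float(np.degrees(np.angle((w*np.exp(1j*np.radians(az))).sum()))),1))
    print("disc",np.round(c,4).tolist(),"cost",round(r.fun),"slot",out); return c
E
python3 - <<'E'
from pp import *
st();lv();look("9")
E
```

```text
t 30.25 q [-0.173, 0.565, -1.071, 2.329, 1.567, 1.441, -1.017] p [0.3809, 0.2415, 0.0968] F [-0.3, -0.0, 1.2] g 0.999
x [0.78, -0.265, -0.567] y [0.323, 0.946, 0.002] z [0.536, -0.185, 0.824]
tilt 55.5 head -18.8 level-turn -0.12
```

Run:
```python
from pp import *
o,x,y,zz,u=setup()
a=fitdisc("9",[.424,.160]); fitdisc("9",[.4935,.1255])
M=np.array([*a,.010]); print("slot rel", "head",np.degrees(np.arctan2(u[1],u[0])))
g=tcp_for(M); print(np.round(g,4)); 
for T in(.060,.070):
    c=T*x-.011*zz; print("corner height",T,g[2]+c[2])
P=[g+[0,0,.055]-.01*u,g]
follow(o["joint_pos"],P,x);go(P)
# beam check: left finger tip at waypoints
for p in P: print(np.round(p+.06*x+.05*y,3))
```

```text
disc [0.4268, 0.1593] cost 440 slot [-75.8, -75.7]
disc [0.4935, 0.1255] cost 427 slot [49.1, 46.6]
slot rel head -18.630943778199544
[0.3804 0.1749 0.0518]
corner height 0.06 0.008943742547219802
corner height 0.07 0.0033169520533088137
   bad at [0.371 0.178 0.107] 245.16803045896498
[0.371 0.178 0.107] [ 0.25  0.94 -1.47  2.42  1.81  1.82] maxstep 0.47
   bad at [0.374 0.177 0.088] 211.47520388333658
   bad at [0.377 0.176 0.07 ] 154.55823876241942
   bad at [0.38  0.175 0.052] 89.585523084906
[0.38  0.175 0.052] [ 0.29  1.36 -1.42  2.42  2.19  2.06] maxstep 0.2
to [0.3709, 0.1781, 0.1068] units [0.155, -2.598, 0.46] rows 3 each [0.052, -0.866, 0.153]
to [0.3804, 0.1749, 0.0518] units [1.569, -0.015, -1.594] rows 2 each [0.784, -0.008, -0.797]
[0.434 0.21  0.073]
[0.443 0.206 0.018]
```

Run:
```python
from pp import *
from ik import ik,fk2,P2
o,x,y,zz,u=setup()
M=np.array([.4268,.1593,.01])
for lat,du in((.008,0),(.011,0),(.013,0),(.015,0),(.011,.005)):
    g=M+lat*y+du*u-.064*x+.007*zz; q,c=ik(g,x,15); a,rr=fk2(q,P2); print(lat,np.round(g,3),round(c,3),np.round(q,2),"err lat %.1f u %.1f z %.1f"%tuple(1000*np.array([(a-g)@y,(a-g)@u,(a-g)[2]])),np.round(rr[:,2]-x,3))
lat=.012
g=M+lat*y-.064*x+.007*zz
for P in ([g+[0,.01,.05],g],[g+.03*y+[0,0,.05],g+[0,0,.02],g]):
    follow(o["joint_pos"],P,x);go(P)
B=np.array([.4935,.1255,.01])
for lat in(0,.005,.01):
    g=B+lat*y-.064*x+.007*zz; q,c=ik(g,x,15); print("B",lat,c,np.round(q,2))
```

```text
0.008 [0.383 0.183 0.052] 0.035 [ 0.28  1.36 -1.42  2.42  2.19  2.06] err lat 2.2 u 0.6 z -0.4 [-0.001 -0.002 -0.   ]
0.011 [0.384 0.185 0.052] 0.0 [ 0.28  1.36 -1.42  2.42  2.19  2.06] err lat 0.1 u 0.0 z -0.0 [-0. -0. -0.]
0.013 [0.385 0.187 0.052] 0.0 [ 0.06  0.83 -1.18  2.42  1.84  1.62] err lat 0.0 u 0.0 z -0.0 [-0. -0. -0.]
0.015 [0.385 0.189 0.052] 0.0 [-0.11  0.66 -1.01  2.42  1.73  1.45] err lat 0.0 u 0.0 z -0.0 [-0. -0. -0.]
0.011 [0.389 0.184 0.052] 0.0 [ 0.13  0.93 -1.24  2.42  1.9   1.7 ] err lat 0.0 u 0.0 z -0.0 [-0. -0. -0.]
[0.384 0.196 0.102] [-0.06  0.47 -1.1   2.42  1.58  1.35] maxstep 0.06
[0.384 0.186 0.052] [ 0.16  1.01 -1.28  2.42  1.94  1.78] maxstep 0.24
to [0.3842, 0.1963, 0.1018] units [0.493, -1.737, 0.44] rows 2 each [0.246, -0.868, 0.22]
to [0.3842, 0.1863, 0.0518] units [1.231, -0.394, -1.578] rows 2 each [0.615, -0.197, -0.789]
[0.394 0.215 0.102] [-0.09  0.51 -1.08  2.37  1.59  1.38] maxstep 0.04
   bad at [0.384 0.186 0.072] 2.389296601298127
[0.384 0.186 0.072] [ 0.29  1.31 -1.47  2.42  2.12  2.05] maxstep 0.78
[0.384 0.186 0.052] [ 0.27  1.32 -1.41  2.42  2.16  2.04] maxstep 0.06
to [0.3938, 0.2147, 0.1018] units [0.599, -0.915, 0.504] rows 1 each [0.599, -0.915, 0.504]
to [0.3842, 0.1863, 0.0718] units [0.675, -1.21, -0.98] rows 2 each [0.338, -0.605, -0.49]
to [0.3842, 0.1863, 0.0518] units [0.45, -0.006, -0.661] rows 1 each [0.45, -0.006, -0.661]
B 0 9.6481904108155e-05 [-0.13  0.51 -0.75  2.42  1.83  1.18]
B 0.005 8.960667957478637e-05 [-0.37  0.45 -0.52  2.42  1.78  1.08]
B 0.01 8.84070831485718e-05 [-0.37  0.45 -0.52  2.41  1.77  1.09]
```

Run:
```python
from pp import *
o,x,y,zz,u=setup()
M=np.array([.4268,.1593,.01])
g=M+.0135*y-.064*x+.007*zz
P=[g+[0,.005,.045],g]
follow(o["joint_pos"],P,x);go(P)
```

```text
[0.385 0.193 0.097] [ 0.01  0.55 -1.16  2.42  1.63  1.42] maxstep 0.13
[0.385 0.188 0.052] [ 0.04  0.81 -1.16  2.42  1.82  1.6 ] maxstep 0.21
to [0.3847, 0.1927, 0.0968] units [0.658, -1.868, 0.312] rows 2 each [0.329, -0.934, 0.156]
to [0.3847, 0.1877, 0.0518] units [1.066, -0.204, -1.45] rows 2 each [0.533, -0.102, -0.725]
```

Request:
arm_command:
  moves:
    - [[0,0.22,-0.62,0.1,0],[0,0.22,-0.62,0.1,0],[0,0.22,-0.62,0.1,0],[0,0.35,-0.07,-0.48,0],[0,0,0,0,0]]

```text
clock: 30.77
position: [0.3835, 0.1923, 0.0763]
ee_rot: [0.049, 0.293, -0.159, 0.941]
ft_force: [-1.0, -0.3, 0.3]
grip_width: 0.999
```

Run:
```python
from pp import *
st();lv()
o,x,y,zz,u=setup()
M=np.array([.4268,.1593,.01])
print("lat now",(o["position"]-(M-.064*x+.007*zz))@y)
g=M+.0135*y-.064*x+.007*zz
go([g])
```

```text
t 30.77 q [0.008, 0.659, -1.156, 2.415, 1.699, 1.495, -1.048] p [0.3835, 0.1923, 0.0763] F [-1.0, -0.3, 0.3] g 0.999
x [0.777, -0.271, -0.568] y [0.328, 0.945, -0.002] z [0.537, -0.185, 0.823]
tilt 55.4 head -19.2 level-turn 0.12
lat now 0.01685661372890906
to [0.3853, 0.1881, 0.0521] units [0.649, -0.133, -0.726] rows 1 each [0.649, -0.133, -0.726]
```

Request:
arm_command:
  moves:
    - [[0,0.2,-0.1,-0.2,0],[0,0.22,-0.06,-0.26,0],[0,0.22,0,-0.26,0],[0,0,0,0,0]]

```text
clock: 31.1
position: [0.3842, 0.1907, 0.0525]
ee_rot: [0.048, 0.294, -0.156, 0.942]
ft_force: [-0.1, -0.6, -0.1]
grip_width: 0.999
```

Run:
```python
from pp import *
st();lv();look("10")
o,x,y,zz,u=setup()
M=np.array([.4268,.1593,.01])
print("lat now",(o["position"]-(M-.064*x+.007*zz))@y)
go([M+.0135*y-.064*x+.007*zz])
```

```text
t 31.1 q [0.029, 0.802, -1.157, 2.413, 1.805, 1.59, -1.069] p [0.3842, 0.1907, 0.0525] F [-0.1, -0.6, -0.1] g 0.999
x [0.778, -0.267, -0.568] y [0.323, 0.947, -0.002] z [0.539, -0.181, 0.823]
tilt 55.4 head -18.9 level-turn 0.16
lat now 0.01637549106016236
to [0.385, 0.1878, 0.052] units [0.091, -0.115, -0.027] rows 1 each [0.091, -0.115, -0.027]
```

Request:
arm_command:
  moves:
    - [[0.3,0,0,0,0],[1,0,0,0,0],[1,0,0,0,0],[1,0,0,0,0],[1,0,0,0,0],[1,0,0,0,0]]
  force: 40

```text
clock: 31.7
position: [0.3851, 0.1901, 0.0546]
ee_rot: [0.048, 0.292, -0.157, 0.942]
ft_force: [-6.2, -3.4, 8.5]
grip_width: 0.562
```

Run:
```python
from pp import *
st();lv();look("11")
```

```text
t 31.7 q [0.032, 0.798, -1.159, 2.414, 1.805, 1.592, -1.069] p [0.3851, 0.1901, 0.0546] F [-6.2, -3.4, 8.5] g 0.562
x [0.781, -0.268, -0.565] y [0.324, 0.946, -0.001] z [0.534, -0.182, 0.825]
tilt 55.6 head -18.9 level-turn 0.06
```

Run:
```python
from pp import *
o,x,y,zz,u=setup()
c=fitdisc("11",[.431,.172],cams=("top",)); d=np.array([*c,.01])-o["position"]; print("rel x,y,z tool",d@x,d@y,d@zz,"u",d@u)
im=cv2.imread("pics/top11.png"); q=proj("top",[*c,.02]).astype(int); k=im[q[0]-22:q[0]+22,q[1]-25:q[1]+25]; k=cv2.resize(k,None,fx=12,fy=12,interpolation=cv2.INTER_CUBIC); off=np.array([q[1]-25,q[0]-22])
draw(k,"top",circ([*c,.02],[0,0,1],.02),(255,255,0),12,off);draw(k,"top",circ([*c,.015],[0,0,1],.025),(0,255,0),12,off)
cv2.imwrite("pics/k11.png",k)
```

```text
disc [0.4336, 0.1747] cost 248 slot [-62.7]
rel x,y,z tool 0.06718370281234799 0.0011645996313267553 -0.008114431484528319 u 0.05087219823281451
```

Run:
```python
from h import *
from scipy.optimize import minimize
im={n:cv2.imread(f"pics/{n}6.png")[:,:,::-1].copy() for n in("top","scene")}
B={}
for n in im:
    q=proj(n,[.489,.277,.064]); rr,cc=np.mgrid[:480,:640]; g=im[n].min(2); m=(g>110)&(np.hypot(rr-q[0],cc-q[1])<16)
    if n=="top": m&=cc>198
    if n=="scene": m&=rr>233
    B[n]=cv2.morphologyEx(m.astype(np.uint8),cv2.MORPH_CLOSE,np.ones((5,5))).astype(float); print(n,B[n].sum(),q)
def f(p):
    c=0
    for n in B:
        s=sil(n,np.array([p[0],p[1],p[2]-.005]),[0,0,1],.005,.02,.0)
        if n=="top": s[:,:199]=0
        if n=="scene": s[:234]=0
        c+=np.abs(s-B[n]).sum()
    return c
x0=np.array([.489,.277,.065])
r=minimize(f,x0,method="Nelder-Mead",options=dict(initial_simplex=[x0,x0+[.004,0,0],x0+[0,.004,0],x0+[0,0,.004]],xatol=1e-4)); print(r.x,r.fun)
f2=lambda p:f([p[0],p[1],.065]); r=minimize(f2,x0[:2],method="Nelder-Mead",options=dict(initial_simplex=[x0[:2],x0[:2]+[.004,0],x0[:2]+[0,.004]],xatol=1e-4)); print(r.x,r.fun)
i=cv2.imread("pics/scene6.png"); k=cv2.resize(i[180:255,180:250],None,fx=8,fy=8,interpolation=cv2.INTER_CUBIC); off=np.array([180,180])
draw(k,"scene",circ([*r.x,.065],[0,0,1],.02),(0,255,0),8,off); draw(k,"scene",[[*r.x,.065],[*r.x,.155],[*r.x,.182]],(0,0,255),8,off)
cv2.imwrite("pics/pan.png",k)
```

```text
top 324.0 [293.42378516 207.96925137]
scene 222.0 [240.4199874  219.40806242]
[0.48950608 0.27779502 0.06641017] 38.66666666666667
[0.48922241 0.27853992] 40.599999999999994
```

Run:
```python
from pp import *
o,x,y,zz,u=setup()
d=np.array([.4338,.1731,.01])-o["position"]; print(d)
s=np.radians(-56); S=np.array([.4894,.278,.080]); e=np.array([np.cos(s),np.sin(s),0])
P=[np.array(m)-d for m in([.436,.19,.085],[.433,.29,.085],S-.045*e,S-.025*e,S+.002*e)]
follow(o["joint_pos"],P,x);go(P[:3])
```

```text
[ 0.04873356 -0.0170204  -0.04462638]
[0.387 0.207 0.13 ] [ 0.18  0.66 -1.4   2.38  1.64  1.57] maxstep 0.06
[0.384 0.307 0.13 ] [-0.12  0.77 -1.28  2.18  1.62  1.7 ] maxstep 0.07
[0.416 0.332 0.125] [-0.15  0.82 -1.23  2.09  1.67  1.69] maxstep 0.04
[0.427 0.316 0.125] [-0.1   0.8  -1.23  2.12  1.69  1.66] maxstep 0.05
[0.442 0.293 0.125] [-0.03  0.78 -1.24  2.14  1.71  1.62] maxstep 0.04
to [0.3873, 0.207, 0.1296] units [-1.806, 0.666, 2.4] rows 3 each [-0.602, 0.222, 0.8]
to [0.3843, 0.307, 0.1296] units [-1.164, 3.746, -0.793] rows 4 each [-0.291, 0.936, -0.198]
to [0.4155, 0.3323, 0.1246] units [0.817, 1.362, 0.318] rows 2 each [0.409, 0.681, 0.159]
```

Request:
arm_command:
  moves:
    - [[1,-0.36,0.13,0.48,0],[1,-0.36,0.13,0.48,0],[1,-0.36,0.13,0.48,0],[1,-0.36,0.13,0.48,0],[1,-0.36,0.14,0.48,0],[1,-0.2,0.625,-0.13,0],[1,-0.2,0.625,-0.13,0],[1,-0.19,0.625,-0.13,0],[1,-0.19,0.625,-0.13,0],[1,-0.19,0.625,-0.13,0],[1,-0.19,0.625,-0.13,0],[1,0,0,0,0]]

```text
clock: 32.8
position: [0.3842, 0.3103, 0.1292]
ee_rot: [0.05, 0.293, -0.155, 0.942]
ft_force: [-0.3, -0.5, -2.8]
grip_width: 0.558
```

Run:
```python
from pp import *
st();lv();look("12")
im=cv2.imread("pics/top12.png"); k=cv2.resize(im[255:335,150:250],None,fx=7,fy=7,interpolation=cv2.INTER_CUBIC); cv2.imwrite("pics/k12.png",k)
im=cv2.imread("pics/scene12.png"); k=cv2.resize(im[170:290,140:270],None,fx=5,fy=5,interpolation=cv2.INTER_CUBIC); cv2.imwrite("pics/k12s.png",k)
```

```text
t 32.8 q [-0.131, 0.757, -1.264, 2.176, 1.611, 1.678, -0.911] p [0.3842, 0.3103, 0.1292] F [-0.3, -0.5, -2.8] g 0.558
x [0.78, -0.263, -0.568] y [0.321, 0.947, 0.002] z [0.537, -0.184, 0.823]
tilt 55.4 head -18.6 level-turn -0.17
```

Run:
```python
from pp import *
o,x,y,zz,u=setup()
f=lambda X,Y,z:atz("top",255+(Y+.5)/7-.5,150+(X+.5)/7-.5,z)
print("c",f(322,473,.095), "pred",o["position"]+[.0487,-.017,-.0446])
a=f(303,486,.095);b=f(407,427,.095); print(a,b,np.degrees(np.arctan2(b[1]-a[1],b[0]-a[0])))
s=np.radians(-59); e=np.array([np.cos(s),np.sin(s),0]);S=np.array([.4894,.278,.082]);d=np.array([.0487,-.0170,-.0446])
P=[m-d for m in(S-.048*e,S-.030*e,S-.012*e,S+.0025*e)]
follow(o["joint_pos"],P,x);go(P)
```

```text
c [0.43393494 0.29192406 0.095     ] pred [0.43291473 0.29060011 0.08420543]
[0.43025929 0.29695263 0.095     ] [0.44710162 0.2692526  0.095     ] -58.69932784475391
[0.416 0.336 0.127] [-0.16  0.8  -1.21  2.09  1.66  1.67] maxstep 0.05
[0.425 0.321 0.127] [-0.12  0.78 -1.22  2.11  1.67  1.64] maxstep 0.05
[0.435 0.305 0.127] [-0.07  0.77 -1.22  2.13  1.68  1.62] maxstep 0.05
[0.442 0.293 0.127] [-0.03  0.75 -1.23  2.15  1.69  1.59] maxstep 0.04
to [0.416, 0.3361, 0.1266] units [0.737, 1.49, 0.401] rows 2 each [0.369, 0.745, 0.201]
to [0.4252, 0.3207, 0.1266] units [0.453, -0.465, 0.312] rows 1 each [0.453, -0.465, 0.312]
to [0.4345, 0.3053, 0.1266] units [0.453, -0.465, 0.312] rows 1 each [0.453, -0.465, 0.312]
to [0.442, 0.2929, 0.1266] units [0.365, -0.374, 0.251] rows 1 each [0.365, -0.374, 0.251]
```

Request:
arm_command:
  moves:
    - [[1,0.18,0.37,0.1,0],[1,0.18,0.37,0.1,0],[1,0.18,0.37,0.1,0],[1,0.18,0.37,0.1,0],[1,0.15,-0.155,0.104,0],[1,0.15,-0.155,0.104,0],[1,0,0,0,0]]

```text
clock: 33.48
position: [0.4228, 0.3236, 0.1268]
ee_rot: [0.048, 0.292, -0.158, 0.942]
ft_force: [0.5, -0.3, -3.1]
grip_width: 0.557
```

Run:
```python
from pp import *
st();lv();look("13")
im=cv2.imread("pics/top13.png"); k=cv2.resize(im[255:335,150:250],None,fx=5,fy=5,interpolation=cv2.INTER_CUBIC); 
im=cv2.imread("pics/scene13.png"); k2=cv2.resize(im[170:250,190:250],None,fx=5,fy=5,interpolation=cv2.INTER_CUBIC); cv2.imwrite("pics/k13.png",np.hstack([k,k2]))
o,x,y,zz,u=setup()
s=np.radians(-59); e=np.array([np.cos(s),np.sin(s),0]);S=np.array([.4894,.278,.082]);d=np.array([.0490,-.0166,-.0446])
P=[m-d for m in(S-.030*e,S-.012*e,S+.0025*e)]
go(P)
```

```text
t 33.48 q [-0.13, 0.784, -1.212, 2.103, 1.663, 1.65, -0.848] p [0.4228, 0.3236, 0.1268] F [0.5, -0.3, -3.1] g 0.557
x [0.779, -0.269, -0.566] y [0.325, 0.946, -0.002] z [0.536, -0.183, 0.824]
tilt 55.5 head -19.1 level-turn 0.13
to [0.4249, 0.3203, 0.1266] units [0.137, -0.118, 0.073] rows 1 each [0.137, -0.118, 0.073]
to [0.4342, 0.3049, 0.1266] units [0.454, -0.464, 0.311] rows 1 each [0.454, -0.464, 0.311]
to [0.4417, 0.2925, 0.1266] units [0.366, -0.373, 0.251] rows 1 each [0.366, -0.373, 0.251]
```

Request:
arm_command:
  moves:
    - [[1,0.16,-0.16,0.106,0],[1,0.16,-0.16,0.106,0],[1,0.16,-0.16,0.106,0],[1,0.16,-0.16,0.106,0],[1,0.16,-0.16,0.106,0],[1,0.16,-0.16,0.106,0],[1,0,0,0,0],[1,0,0,0,0]]

```text
clock: 34.25
position: [0.4419, 0.2925, 0.1267]
ee_rot: [0.048, 0.292, -0.157, 0.942]
ft_force: [0.9, -0.1, -2.3]
grip_width: 0.556
```

Run:
```python
from pp import *
st();lv();look("14")
im=cv2.imread("pics/top14.png"); k=cv2.resize(im[255:335,150:250],None,fx=5,fy=5,interpolation=cv2.INTER_CUBIC); 
im=cv2.imread("pics/scene14.png"); k2=cv2.resize(im[170:250,190:250],None,fx=5,fy=5,interpolation=cv2.INTER_CUBIC); cv2.imwrite("pics/k14.png",np.hstack([k,k2]))
```

```text
t 34.25 q [-0.036, 0.752, -1.22, 2.146, 1.691, 1.591, -0.825] p [0.4419, 0.2925, 0.1267] F [0.9, -0.1, -2.3] g 0.556
x [0.78, -0.268, -0.566] y [0.325, 0.946, -0.001] z [0.536, -0.183, 0.824]
tilt 55.5 head -19.0 level-turn 0.05
```

Request:
arm_command:
  moves:
    - [[1,-0.1,0.1,-0.07,0],[1,0.045,0,-0.066,0],[1,0.045,0,-0.066,0],[1,0.045,0,-0.066,0],[1,0,0,0,0]]

```text
clock: 34.77
position: [0.4394, 0.2963, 0.12]
ee_rot: [0.048, 0.293, -0.157, 0.942]
ft_force: [0.2, 0.7, -2.5]
grip_width: 0.556
```

Run:
```python
from pp import *
st();look("15")
im=cv2.imread("pics/top15.png"); k=cv2.resize(im[255:335,150:250],None,fx=5,fy=5,interpolation=cv2.INTER_CUBIC); 
im=cv2.imread("pics/scene15.png"); k2=cv2.resize(im[170:250,190:250],None,fx=5,fy=5,interpolation=cv2.INTER_CUBIC); cv2.imwrite("pics/k15.png",np.hstack([k,k2]))
```

```text
t 34.77 q [-0.057, 0.767, -1.207, 2.142, 1.698, 1.599, -0.838] p [0.4394, 0.2963, 0.12] F [0.2, 0.7, -2.5] g 0.556
x [0.779, -0.267, -0.567] y [0.324, 0.946, -0.001] z [0.537, -0.182, 0.824]
```

Request:
arm_command:
  moves:
    - [[1,0.04,-0.04,0.026,0],[1,0.03,0,-0.045,0],[1,0.02,0,-0.03,0],[1,0,0,0,0]]

```text
clock: 35.2
position: [0.4404, 0.295, 0.1183]
ee_rot: [0.048, 0.292, -0.157, 0.942]
ft_force: [0.2, -0.2, -2.1]
grip_width: 0.556
```

Request:
arm_command:
  moves:
    - [[0.4,0,0,0,0],[0.35,0,0,0,0],[0.25,0,0,0,0],[0.15,0,0,0,0],[0.15,0,0,0,0]]

```text
clock: 35.62
position: [0.4404, 0.2951, 0.1185]
ee_rot: [0.048, 0.292, -0.157, 0.942]
ft_force: [-0.7, 0.2, -0.3]
grip_width: 0.851
```

Run:
```python
from pp import *
st();look("16")
im=cv2.imread("pics/top16.png"); k=cv2.resize(im[255:335,150:250],None,fx=5,fy=5,interpolation=cv2.INTER_CUBIC); 
im=cv2.imread("pics/scene16.png"); k2=cv2.resize(im[170:250,190:250],None,fx=5,fy=5,interpolation=cv2.INTER_CUBIC); cv2.imwrite("pics/k16.png",np.hstack([k,k2]))
```

```text
t 35.62 q [-0.055, 0.769, -1.203, 2.144, 1.703, 1.597, -0.841] p [0.4404, 0.2951, 0.1185] F [-0.7, 0.2, -0.3] g 0.851
x [0.78, -0.267, -0.566] y [0.324, 0.946, -0.0] z [0.536, -0.183, 0.824]
```

Run:
```python
from pp import *
o,x,y,zz,u=setup()
B=np.array([.4935,.1255,.01]); g=B-.064*x+.007*zz
P=[o["position"]-.07*u+[0,0,.01],(.385,.215,.13),g+[0,0,.06],g]
follow(o["joint_pos"],P,x);go(P)
```

```text
[0.374 0.318 0.128] [-0.17  0.76 -1.26  2.17  1.59  1.7 ] maxstep 0.04
[0.385 0.215 0.13 ] [ 0.14  0.64 -1.37  2.37  1.62  1.56] maxstep 0.07
[0.447 0.141 0.112] [ 0.4   0.61 -1.31  2.41  1.81  1.37] maxstep 0.07
[0.447 0.141 0.052] [ 0.24  0.76 -1.12  2.4   1.96  1.44] maxstep 0.07
to [0.3741, 0.3177, 0.1284] units [-2.534, 0.001, -1.256] rows 3 each [-0.845, 0.0, -0.419]
to [0.385, 0.215, 0.13] units [1.401, -3.747, 1.038] rows 4 each [0.35, -0.937, 0.26]
to [0.4473, 0.1413, 0.112] units [3.14, -1.981, 1.282] rows 4 each [0.785, -0.495, 0.32]
to [0.4473, 0.1413, 0.052] units [1.359, 0.001, -1.978] rows 2 each [0.679, 0.001, -0.989]
```

Request:
arm_command:
  moves:
    - [[0.15,-0.4,0,-0.2,0],[0.15,-0.7,0,-0.35,0],[0.15,-0.7,0,-0.35,0],[0.15,-0.73,0,-0.356,0],[0,0.28,-0.75,0.2,0],[0,0.28,-0.75,0.21,0],[0,0.28,-0.75,0.21,0],[0,0.28,-0.75,0.21,0],[0,0.28,-0.75,0.21,0],[0,0,0,0,0]]

```text
clock: 36.55
position: [0.3845, 0.2114, 0.1296]
ee_rot: [0.047, 0.292, -0.158, 0.942]
ft_force: [-0.4, -0.0, -0.3]
grip_width: 0.996
```

Run:
```python
from pp import *
st();lv()
o,x,y,zz,u=setup();look("17")
B=np.array([.4935,.1255,.01]); g=B-.064*x+.007*zz
P=[g+[0,0,.06],g]
follow(o["joint_pos"],P,x);go(P)
```

```text
t 36.55 q [0.149, 0.633, -1.373, 2.374, 1.62, 1.557, -0.909] p [0.3845, 0.2114, 0.1296] F [-0.4, -0.0, -0.3] g 0.996
x [0.779, -0.271, -0.565] y [0.326, 0.945, -0.004] z [0.535, -0.181, 0.825]
tilt 55.6 head -19.2 level-turn 0.27
[0.447 0.142 0.112] [ 0.39  0.61 -1.31  2.41  1.81  1.38] maxstep 0.06
[0.447 0.142 0.052] [ 0.23  0.77 -1.11  2.4   1.96  1.45] maxstep 0.07
to [0.4474, 0.1415, 0.112] units [3.146, -1.951, 1.269] rows 4 each [0.786, -0.488, 0.317]
to [0.4474, 0.1415, 0.052] units [1.357, 0.001, -1.979] rows 2 each [0.679, 0.001, -0.99]
```

Request:
arm_command:
  moves:
    - [[0,0.63,-0.39,0.254,0.2],[0,0.63,-0.39,0.254,0],[0,0.63,-0.39,0.254,0],[0,0.63,-0.39,0.254,0],[0,0.63,-0.39,0.254,0],[0,0.4,0,-0.6,0],[0,0.4,0,-0.6,0],[0,0.2,0,-0.3,0],[0,0,0,0,0]]

```text
clock: 37.4
position: [0.4464, 0.1433, 0.0647]
ee_rot: [0.05, 0.293, -0.157, 0.942]
ft_force: [-0.5, -0.3, -0.6]
grip_width: 1.003
```

Run:
```python
from pp import *
st();lv()
o,x,y,zz,u=setup();look("18")
B=np.array([.4935,.1255,.01]); g=B-.064*x+.007*zz
go([g])
```

```text
t 37.4 q [0.274, 0.745, -1.166, 2.407, 1.933, 1.44, -0.925] p [0.4464, 0.1433, 0.0647] F [-0.5, -0.3, -0.6] g 1.003
x [0.779, -0.266, -0.568] y [0.325, 0.946, 0.002] z [0.537, -0.186, 0.823]
tilt 55.4 head -18.9 level-turn -0.12
to [0.4474, 0.1412, 0.0521] units [0.367, -0.081, -0.439] rows 1 each [0.367, -0.081, -0.439]
```

Request:
arm_command:
  moves:
    - [[0,0.17,-0.04,-0.2,0],[0,0.16,-0.04,-0.19,0],[0,0,0,0,0],[0.3,0,0,0,0],[1,0,0,0,0],[1,0,0,0,0],[1,0,0,0,0],[1,0,0,0,0],[1,0,0,0,0]]
  force: 40

```text
clock: 38.25
position: [0.4477, 0.1401, 0.0542]
ee_rot: [0.05, 0.292, -0.157, 0.942]
ft_force: [-3.7, 0.2, 6.6]
grip_width: 0.563
```

Run:
```python
from pp import *
st();lv();look("19")
c=fitdisc("19",[.4935,.1255],cams=("top",)); o,x,y,zz,u=setup(); d=np.array([*c,.01])-o["position"]; print("d",d,"tool",d@x,d@y,d@zz)
im=cv2.imread("pics/top19.png"); k=cv2.resize(im[265:325,250:330],None,fx=8,fy=8,interpolation=cv2.INTER_CUBIC);cv2.imwrite("pics/k19.png",k)
```

```text
t 38.25 q [0.259, 0.771, -1.132, 2.407, 1.968, 1.451, -0.947] p [0.4477, 0.1401, 0.0542] F [-3.7, 0.2, 6.6] g 0.563
x [0.781, -0.267, -0.565] y [0.325, 0.946, 0.003] z [0.534, -0.186, 0.825]
tilt 55.6 head -18.9 level-turn -0.19
disc [0.4936, 0.1245] cost 42 slot [47.9]
d [ 0.04592751 -0.01565316 -0.04417973] tool 0.06500030819441863 3.930321896281064e-05 -0.00900914706163581
```

Request:
arm_command:
  moves:
    - [[1,-0.07,0,0.1,0],[1,0.25,0.24,0.17,0],[1,0.25,0.24,0.17,0],[1,0.07,0,-0.1,0],[1,0,0,0,0],[0.4,0,0,0,0],[0.2,0,0,0,0],[0,0,0,0,0],[0,0,0,0,0]]

```text
clock: 39.1
position: [0.4654, 0.1461, 0.0534]
ee_rot: [0.05, 0.292, -0.157, 0.942]
ft_force: [-0.7, 0.0, -0.7]
grip_width: 0.983
```

Run:
```python
from pp import *
st();lv();look("20")
c=fitdisc("20",[.512,.131],cams=("top","scene")); o,x,y,zz,u=setup()
c=fitdisc("20",[.512,.131],cams=("top",))
M=np.array([*c,.01]); g=M-.007*y-.069*x+.002*zz
for T in(.06,.07,.073):
    print(T,(g+T*x-.011*zz)[2])
follow(o["joint_pos"],[g-.02*x,g],x); go([g]); go([g-.01*u,g])
```

```text
t 39.1 q [0.256, 0.784, -1.116, 2.368, 1.98, 1.435, -0.916] p [0.4654, 0.1461, 0.0534] F [-0.7, 0.0, -0.7] g 0.983
x [0.779, -0.267, -0.567] y [0.325, 0.946, 0.002] z [0.535, -0.186, 0.824]
tilt 55.5 head -18.9 level-turn -0.12
disc [0.5131, 0.1311] cost 140 slot [49.5, 48.3]
disc [0.5124, 0.1305] cost 56 slot [48.5]
0.06 0.0076822525640924625
0.07 0.0020170496189628687
0.073 0.000317488735423992
[0.442 0.147 0.062] [ 0.25  0.75 -1.16  2.41  1.93  1.46] maxstep 0.03
[0.457 0.142 0.051] [ 0.25  0.78 -1.12  2.39  1.98  1.44] maxstep 0.05
to [0.4574, 0.142, 0.0507] units [-0.146, -0.265, -0.233] rows 1 each [-0.146, -0.265, -0.233]
to [0.4479, 0.1452, 0.0507] units [-0.476, -0.266, -0.46] rows 1 each [-0.476, -0.266, -0.46]
to [0.4574, 0.142, 0.0507] units [0.33, 0.001, 0.227] rows 1 each [0.33, 0.001, 0.227]
```

Request:
arm_command:
  moves:
    - [[0,-0.07,-0.14,-0.11,0],[0,-0.08,-0.14,-0.1,0],[0,0,0,0,0],[0.3,0,0,0,0],[1,0,0,0,0],[1,0,0,0,0],[1,0,0,0,0],[1,0,0,0,0],[1,0,0,0,0]]

```text
clock: 39.95
position: [0.4582, 0.1427, 0.0523]
ee_rot: [0.05, 0.291, -0.156, 0.942]
ft_force: [-2.2, 3.2, 6.3]
grip_width: 0.555
```

Run:
```python
from pp import *
st();lv();look("21")
c=fitdisc("21",[.512,.131],cams=("top",)); o,x,y,zz,u=setup(); d=np.array([*c,.01])-o["position"]; print("d",d,"tool",d@x,d@y,d@zz)
q=proj("top",[*c,.02]).astype(int)
im=cv2.imread("pics/top21.png"); k=cv2.resize(im[q[0]-30:q[0]+30,q[1]-40:q[1]+40],None,fx=8,fy=8,interpolation=cv2.INTER_CUBIC);cv2.imwrite("pics/k21.png",k)
```

```text
t 39.95 q [0.259, 0.784, -1.119, 2.386, 1.985, 1.443, -0.933] p [0.4582, 0.1427, 0.0523] F [-2.2, 3.2, 6.3] g 0.555
x [0.781, -0.265, -0.565] y [0.324, 0.946, 0.004] z [0.533, -0.186, 0.825]
tilt 55.6 head -18.8 level-turn -0.28
disc [0.5112, 0.1245] cost 35 slot [42.3]
d [ 0.05302038 -0.01822798 -0.04226798] tool 0.07014012041898149 -0.0002128076774150986 -0.003212589939663904
```

Run:
```python
from pp import *
o,x,y,zz,u=setup()
d=np.array([.0530,-.0182,-.0423])
s=np.radians(42.3); e=np.array([np.cos(s),np.sin(s),0]);S=np.array([.4894,.278,.102])
P=[np.array(m)-d for m in([.500,.135,.06],[.455,.19,.102],S-.050*e)]
follow(o["joint_pos"],P,x);go(P,.25)
```

```text
[0.447 0.153 0.102] [ 0.34  0.68 -1.29  2.39  1.84  1.43] maxstep 0.06
[0.402 0.208 0.144] [ 0.24  0.63 -1.43  2.36  1.64  1.54] maxstep 0.05
[0.399 0.263 0.144] [ 0.05  0.7  -1.35  2.25  1.62  1.63] maxstep 0.07
to [0.447, 0.1532, 0.1023] units [-1.592, 0.265, 1.333] rows 2 each [-0.796, 0.133, 0.667]
to [0.402, 0.2082, 0.1443] units [-2.939, 1.505, 0.01] rows 3 each [-0.98, 0.502, 0.003]
to [0.3994, 0.2625, 0.1443] units [-0.657, 2.021, -0.469] rows 3 each [-0.219, 0.674, -0.156]
```

Request:
arm_command:
  moves:
    - [[1,-0.4,0.066,0.333,0.2],[1,-0.4,0.066,0.333,0],[1,-0.4,0.066,0.333,0],[1,-0.4,0.066,0.333,0],[1,-0.735,0.376,0,0],[1,-0.735,0.376,0,0],[1,-0.735,0.376,0,0],[1,-0.735,0.376,0,0],[1,-0.165,0.5,-0.117,0],[1,-0.165,0.5,-0.117,0],[1,-0.165,0.5,-0.117,0],[1,-0.165,0.5,-0.117,0]]

```text
clock: 41.05
position: [0.3985, 0.2616, 0.1428]
ee_rot: [0.051, 0.292, -0.158, 0.942]
ft_force: [1.0, -0.4, -1.6]
grip_width: 0.552
```

Run:
```python
from pp import *
st();lv();look("22")
im=cv2.imread("pics/top22.png"); k=cv2.resize(im[255:335,150:250],None,fx=5,fy=5,interpolation=cv2.INTER_CUBIC); 
im=cv2.imread("pics/scene22.png"); k2=cv2.resize(im[170:250,190:250],None,fx=5,fy=5,interpolation=cv2.INTER_CUBIC); cv2.imwrite("pics/k22.png",np.hstack([k,k2]))
o,x,y,zz,u=setup()
d=np.array([.0530,-.0182,-.0423])
s=np.radians(42.3); e=np.array([np.cos(s),np.sin(s),0]);S=np.array([.4894,.278,.102])
print("M now",o["position"]+d)
P=[m-d for m in(S-.030*e,S-.012*e,S+.0025*e)]
follow(o["joint_pos"],P,x);go(P)
```

```text
t 41.05 q [0.038, 0.671, -1.33, 2.257, 1.607, 1.6, -0.871] p [0.3985, 0.2616, 0.1428] F [1.0, -0.4, -1.6] g 0.552
x [0.779, -0.268, -0.567] y [0.328, 0.945, 0.004] z [0.535, -0.189, 0.824]
tilt 55.5 head -19.0 level-turn -0.28
M now [0.45137568 0.24477752 0.10070714]
[0.414 0.276 0.144] [ 0.02  0.69 -1.3   2.21  1.63  1.6 ] maxstep 0.05
[0.428 0.288 0.144] [-0.    0.71 -1.28  2.17  1.65  1.6 ] maxstep 0.04
[0.438 0.298 0.144] [-0.02  0.73 -1.26  2.14  1.66  1.6 ] maxstep 0.03
to [0.4142, 0.276, 0.1443] units [0.326, 0.7, 0.283] rows 1 each [0.326, 0.7, 0.283]
to [0.4275, 0.2881, 0.1443] units [0.286, 0.632, 0.193] rows 1 each [0.286, 0.632, 0.193]
to [0.4382, 0.2979, 0.1443] units [0.231, 0.509, 0.156] rows 1 each [0.231, 0.509, 0.156]
```

Run:
```python
from pp import *
im=cv2.imread("pics/top22.png"); k=cv2.resize(im[280:330,195:250],None,fx=12,fy=12,interpolation=cv2.INTER_CUBIC)
k2=cv2.resize(im[275:310,190:225],None,fx=16,fy=16,interpolation=cv2.INTER_CUBIC)
cv2.imwrite("pics/k22b.png",k[:560,:640]); cv2.imwrite("pics/k22c.png",k2)
fitdisc("22",[.4514,.2448],zb=.0907,cams=("top",),rad=17)
```

```text
disc [0.4524, 0.2436] cost 116 slot [38.0]
```

Request:
arm_command:
  moves:
    - [[1,0.11,0.23,0.095,0.2],[1,0.11,0.23,0.095,0],[1,0.11,0.24,0.093,0],[1,0.1,0.21,0.065,0],[1,0,0,0,0]]

```text
clock: 41.57
position: [0.4204, 0.2785, 0.1447]
ee_rot: [0.054, 0.292, -0.159, 0.942]
ft_force: [-0.3, -0.0, -2.2]
grip_width: 0.554
```

```bash
cat >> pp.py <<'E'
def zoom(tag):
    im=cv2.imread(f"pics/top{tag}.png"); k=cv2.resize(im[255:325,165:245],None,fx=6,fy=6,interpolation=cv2.INTER_CUBIC)
    im=cv2.imread(f"pics/scene{tag}.png"); k2=cv2.resize(im[185:255,195:245],None,fx=6,fy=6,interpolation=cv2.INTER_CUBIC); cv2.imwrite(f"pics/k{tag}.png",np.hstack([k,k2]))
E
python3 - <<'E'
from pp import *
st();lv();look("23");zoom("23")
o,x,y,zz,u=setup()
d=np.array([.0535,-.0188,-.0423])
s=np.radians(41.7); e=np.array([np.cos(s),np.sin(s),0]);S=np.array([.4894,.278,.102])
print("M now",o["position"]+d)
P=[m-d for m in(S-.012*e,S+.0025*e)]
go(P)
E
```

```text
t 41.57 q [0.014, 0.696, -1.292, 2.197, 1.636, 1.596, -0.838] p [0.4204, 0.2785, 0.1447] F [-0.3, -0.0, -2.2] g 0.554
x [0.779, -0.268, -0.566] y [0.331, 0.944, 0.009] z [0.532, -0.194, 0.824]
tilt 55.5 head -19.0 level-turn -0.60
M now [0.47292921 0.25922286 0.10209155]
to [0.4269, 0.2888, 0.1443] units [0.121, 0.507, 0.074] rows 1 each [0.121, 0.507, 0.074]
to [0.4378, 0.2985, 0.1443] units [0.234, 0.507, 0.156] rows 1 each [0.234, 0.507, 0.156]
```

Request:
arm_command:
  moves:
    - [[1,0.05,0.17,0.03,-0.5],[1,0.05,0.17,0.03,0],[1,0.06,0.17,0.04,0],[1,0.06,0.17,0.04,0],[1,0.07,0.17,0.045,0],[1,0.07,0.17,0.045,0],[1,0,0,0,0]]

```text
clock: 42.25
position: [0.4382, 0.2995, 0.1442]
ee_rot: [0.049, 0.292, -0.157, 0.942]
ft_force: [0.6, 0.5, -2.6]
grip_width: 0.551
```

Run:
```python
from pp import *
st();lv();look("24");zoom("24")
o,x,y,zz,u=setup()
print("M now",o["position"]+np.array([.0535,-.0188,-.0423]))
```

```text
t 42.25 q [-0.029, 0.728, -1.254, 2.133, 1.659, 1.601, -0.8] p [0.4382, 0.2995, 0.1442] F [0.6, 0.5, -2.6] g 0.551
x [0.78, -0.267, -0.566] y [0.325, 0.946, 0.001] z [0.535, -0.185, 0.824]
tilt 55.5 head -18.9 level-turn -0.09
M now [0.49115382 0.28017041 0.10180611]
```

Request:
arm_command:
  moves:
    - [[1,0.045,0,-0.066,0],[1,0.045,0,-0.066,0],[1,0.045,0,-0.066,0],[1,0.02,0,-0.03,0],[1,0,0,0,0]]

```text
clock: 42.77
position: [0.4375, 0.2988, 0.137]
ee_rot: [0.049, 0.293, -0.157, 0.942]
ft_force: [1.5, -0.6, -2.6]
grip_width: 0.555
```

Run:
```python
from pp import *
st();look("25");zoom("25")
```

```text
t 42.77 q [-0.039, 0.74, -1.241, 2.137, 1.669, 1.602, -0.813] p [0.4375, 0.2988, 0.137] F [1.5, -0.6, -2.6] g 0.555
x [0.779, -0.267, -0.567] y [0.325, 0.946, 0.0] z [0.536, -0.184, 0.824]
```

Request:
arm_command:
  moves:
    - [[1,0.03,0.035,-0.02,0],[1,0.04,0,-0.06,0],[1,0.02,0,-0.03,0],[1,0,0,0,0],[0.42,0,0,0,0],[0.4,0,0,0,0],[0.35,0,0,0,0],[0.25,0,0,0,0],[0.15,0,0,0,0]]

```text
clock: 43.62
position: [0.4382, 0.2997, 0.1337]
ee_rot: [0.049, 0.292, -0.157, 0.942]
ft_force: [-0.6, -0.0, 0.6]
grip_width: 0.85
```

Run:
```python
from pp import *
st();look("26");zoom("26")
```

```text
t 43.62 q [-0.045, 0.747, -1.233, 2.135, 1.676, 1.603, -0.818] p [0.4382, 0.2997, 0.1337] F [-0.6, -0.0, 0.6] g 0.85
x [0.78, -0.267, -0.566] y [0.325, 0.946, 0.001] z [0.536, -0.184, 0.824]
```

Run:
```python
from pp import *
o,x,y,zz,u=setup()
r1=o["position"]-.075*u+[0,0,.005]
K=np.array([.608,.242,.2375]); t0=K+.022*zz-.05*x-.05*y; 
A=np.array([.654,.242,.172])
P=[r1,r1+[0,-.03,.2],t0+.045*zz,t0+.006*zz]
for th in np.linspace(.2,1,5)*.96:
    a=np.radians(55)-th; k=A+.08*np.array([-np.cos(a),0,np.sin(a)]); P.append(k+.022*zz-.05*x-.05*y)
follow(o["joint_pos"],P,x);go(P)
```

```text
[0.367 0.324 0.139] [-0.18  0.75 -1.28  2.16  1.57  1.71] maxstep 0.04
[0.367 0.294 0.339] [ 0.14 -0.17 -1.29  2.07  0.89  1.19] maxstep 0.18
[0.589 0.196 0.321] [ 0.29  0.19 -1.07  1.95  1.31  1.01] maxstep 0.05
[0.568 0.203 0.289] [ 0.26  0.21 -1.08  2.01  1.36  1.04] maxstep 0.03
[0.553 0.204 0.274] [ 0.24  0.21 -1.08  2.05  1.38  1.04] maxstep 0.04
[0.543 0.204 0.262] [ 0.23  0.22 -1.08  2.08  1.39  1.05] maxstep 0.03
[0.536 0.204 0.248] [ 0.22  0.23 -1.08  2.1   1.42  1.06] maxstep 0.03
[0.532 0.204 0.234] [ 0.2   0.26 -1.07  2.12  1.45  1.08] maxstep 0.03
[0.531 0.204 0.218] [ 0.17  0.29 -1.06  2.14  1.49  1.09] maxstep 0.04
to [0.3672, 0.3239, 0.1387] units [-2.586, -0.001, -1.534] rows 3 each [-0.862, -0.0, -0.511]
to [0.3672, 0.2939, 0.3387] units [-4.211, -1.13, 6.814] rows 7 each [-0.602, -0.161, 0.973]
to [0.5887, 0.1958, 0.321] units [8.355, -0.838, 4.887] rows 9 each [0.928, -0.093, 0.543]
to [0.5678, 0.2029, 0.2889] units [0.0, -0.001, -1.56] rows 2 each [0.0, -0.001, -0.78]
to [0.553, 0.204, 0.274] units [-0.135, -0.15, -0.815] rows 1 each [-0.135, -0.15, -0.815]
to [0.5435, 0.204, 0.262] units [-0.026, -0.124, -0.6] rows 1 each [-0.026, -0.124, -0.6]
to [0.5364, 0.204, 0.2484] units [0.087, -0.092, -0.6] rows 1 each [0.087, -0.092, -0.6]
to [0.5321, 0.204, 0.2337] units [0.197, -0.057, -0.578] rows 1 each [0.197, -0.057, -0.578]
to [0.5306, 0.204, 0.2184] units [0.3, -0.019, -0.535] rows 1 each [0.3, -0.019, -0.535]
```

Request:
arm_command:
  moves:
    - [[0.15,-0.4,0,-0.22,0],[0.15,-0.7,0,-0.4,0],[0.15,-0.7,0,-0.4,0],[0.15,-0.8,0,-0.45,0]]

```text
clock: 44.05
position: [0.3667, 0.3238, 0.1405]
ee_rot: [0.049, 0.292, -0.157, 0.942]
ft_force: [-0.2, 0.3, -0.6]
grip_width: 0.847
```

Run:
```python
from pp import *
st();lv();look("27");zoom("27")
```

```text
t 44.05 q [-0.174, 0.752, -1.284, 2.157, 1.568, 1.719, -0.921] p [0.3667, 0.3238, 0.1405] F [-0.2, 0.3, -0.6] g 0.847
x [0.78, -0.268, -0.566] y [0.325, 0.946, 0.001] z [0.535, -0.185, 0.824]
tilt 55.5 head -19.0 level-turn -0.04
```

Run:
```python
from pp import *
from scipy.optimize import minimize
def fit(tag,x0,zb,th,cams,mask):
    B={}
    for n in cams:
        im=cv2.imread(f"pics/{n}{tag}.png")[:,:,::-1].copy(); q=proj(n,[x0[0],x0[1],zb+th/2]); rr,cc=np.mgrid[:480,:640]; m=brass(im)&(np.hypot(rr-q[0],cc-q[1])<24)
        B[n]=cv2.morphologyEx(m.astype(np.uint8),cv2.MORPH_CLOSE,np.ones((7,7))).astype(float)
    def f(p):
        c=0
        for n in cams:
            s=np.maximum(sil(n,np.array([p[0],p[1],zb+p[2]]),[0,0,1],.02),sil(n,np.array([p[3],p[4],zb+.02+p[2]]),[0,0,1],.02)) if th>.03 else sil(n,np.array([p[0],p[1],zb+p[2]]),[0,0,1],.02)
            w=np.ones((480,640)); 
            if n=="top": w[:,:199]=0
            c+=(w*np.abs(s-B[n])).sum()
        return c
    p0=np.array([x0[0],x0[1],0]+([x0[0],x0[1]] if th>.03 else [])); k=len(p0)
    sx=[p0]+[p0+np.eye(k)[i]*.004 for i in range(k)]
    r=minimize(f,p0,method="Nelder-Mead",options=dict(initial_simplex=sx,xatol=5e-5,maxiter=600)); print(tag,np.round(r.x,4),round(r.fun,1),[B[n].sum() for n in cams])
fit("27",[.489,.278],.0655,.04,("top","scene"),None)
fit("22",[.489,.278],.0655,.02,("top",),None)
fit("17",[.489,.278],.0655,.02,("top",),None)
im=cv2.imread("pics/scene27.png"); k=cv2.resize(im[185:255,190:240],None,fx=11,fy=8.5,interpolation=cv2.INTER_CUBIC); cv2.imwrite("pics/k27b.png",k)
```

```text
27 [ 0.489   0.2785 -0.0025  0.4911  0.2797] 51.1 [np.float64(511.0), np.float64(673.0)]
22 [0.489  0.2752 0.0038] 238.8 [np.float64(728.0)]
17 [0.4892 0.2769 0.0019] 21.5 [np.float64(498.0)]
```

Run:
```python
from pp import *
def red(n,tag):
    im=cv2.imread(f"pics/{n}{tag}.png")[:,:,::-1].astype(int); q=proj(n,[.608,.242,.235]); rr,cc=np.mgrid[:480,:640]
    m=(im[...,0]>120)&(im[...,1]<60)&(im[...,2]<60)&(np.hypot(rr-q[0],cc-q[1])<14); print(n,m.sum(),q); return rr[m].mean(),cc[m].mean()
a=red("scene","27");b=red("top","27");print(a,b,tri(a,b))
```

```text
scene 80 [157.36705455 266.39811855]
top 103 [223.1569863  211.18226638]
(np.float64(160.3875), np.float64(263.4625)) (np.float64(227.40776699029126), np.float64(210.4271844660194)) (array([0.60140638, 0.24381894, 0.23039817]), np.float64(0.00022714599613988073))
```

Request:
arm_command:
  moves:
    - [[0,-0.5,-0.14,0.85,0],[0,-0.54,-0.14,0.85,0],[0,-0.54,-0.14,0.85,0],[0,-0.54,-0.14,0.85,0],[0,-0.54,-0.14,0.85,0],[0,-0.54,-0.14,0.85,0],[0,-0.54,-0.14,0.85,0],[0,-0.54,-0.14,0.85,0],[0,0,0,0,0]]

```text
clock: 44.9
position: [0.3665, 0.2966, 0.32]
ee_rot: [0.047, 0.289, -0.16, 0.943]
ft_force: [-0.1, 0.4, 0.4]
grip_width: 1.003
```

Run:
```python
from pp import *
st();lv();o,x,y,zz,u=setup()
K=np.array([.608,.242,.2375]); t0=K+.022*zz-.05*x-.05*y
P=[t0+.045*zz]
follow(o["joint_pos"],P,x);go(P)
```

```text
t 44.9 q [0.233, -0.09, -1.428, 2.088, 0.964, 1.23, -0.382] p [0.3665, 0.2966, 0.32] F [-0.1, 0.4, 0.4] g 1.003
x [0.782, -0.274, -0.56] y [0.329, 0.944, -0.003] z [0.53, -0.182, 0.828]
tilt 55.9 head -19.3 level-turn 0.22
[0.588 0.196 0.321] [ 0.37  0.23 -1.17  1.95  1.35  1.06] maxstep 0.04
to [0.5878, 0.1961, 0.321] units [7.999, -0.885, 5.454] rows 8 each [1.0, -0.111, 0.682]
```

Run:
```python
from pp import *
def red(n,tag):
    im=cv2.imread(f"pics/{n}{tag}.png")[:,:,::-1].astype(int); q=proj(n,[.608,.242,.235]); rr,cc=np.mgrid[:480,:640]
    m=(im[...,0]>120)&(im[...,1]<60)&(im[...,2]<60)&(np.hypot(rr-q[0],cc-q[1])<14); return (rr[m].mean(),cc[m].mean()) if m.sum() else None
for t in("0","6","7","8","9","17","22","27"): print(t,red("scene",t),red("top",t))
```

```text
0 (np.float64(157.27848101265823), np.float64(265.126582278481)) (np.float64(224.17525773195877), np.float64(209.72164948453607))
6 (np.float64(157.82258064516128), np.float64(266.03225806451616)) (np.float64(224.25252525252526), np.float64(209.78787878787878))
7 (np.float64(157.3125), np.float64(265.175)) (np.float64(224.29), np.float64(209.83))
8 (np.float64(160.32911392405063), np.float64(263.45569620253167)) (np.float64(227.44117647058823), np.float64(210.44117647058823))
9 (np.float64(160.22784810126583), np.float64(263.50632911392404)) (np.float64(227.4950495049505), np.float64(210.3960396039604))
17 (np.float64(160.25316455696202), np.float64(263.40506329113924)) (np.float64(227.44117647058823), np.float64(210.45098039215685))
22 (np.float64(160.28205128205127), np.float64(263.4871794871795)) (np.float64(227.4851485148515), np.float64(210.45544554455446))
27 (np.float64(160.3875), np.float64(263.4625)) (np.float64(227.40776699029126), np.float64(210.4271844660194))
```

Request:
arm_command:
  moves:
    - [[0,0.97,-0.1,0.67,0.2],[0,0.97,-0.1,0.67,0],[0,0.97,-0.1,0.67,0],[0,0.97,-0.1,0.67,0],[0,0.97,-0.1,0.67,0],[0,0.97,-0.1,0.67,0],[0,0.97,-0.1,0.67,0],[0,0.97,-0.1,0.67,0],[0,0,0,0,0]]

```text
clock: 45.65
position: [0.587, 0.1938, 0.3117]
ee_rot: [0.05, 0.296, -0.165, 0.939]
ft_force: [0.3, -0.3, 0.1]
grip_width: 1.0
```

Run:
```python
from pp import *
st();lv();look("28");o,x,y,zz,u=setup()
A=np.array([.654,.2438,.172]); P=[]
K=np.array([.6014,.2438,.2304]); off=.022*zz-.05*x-.05*y
P=[K+off+.003*zz]
for a in np.radians([40,30,20,10,0,-4]):
    P.append(A+.08*np.array([-np.cos(a),0,np.sin(a)])+off)
follow(o["joint_pos"],P,x);go(P)
im=cv2.imread("pics/top28.png"); k=cv2.resize(im[180:300,150:280],None,fx=4,fy=4,interpolation=cv2.INTER_CUBIC)
im=cv2.imread("pics/scene28.png"); k2=cv2.resize(im[110:230,220:290],None,fx=4,fy=4,interpolation=cv2.INTER_CUBIC); cv2.imwrite("pics/k28.png",np.hstack([k,k2]))
```

```text
t 45.65 q [0.368, 0.246, -1.172, 1.956, 1.353, 1.066, -0.241] p [0.587, 0.1938, 0.3117] F [0.3, -0.3, 0.1] g 1.0
x [0.77, -0.28, -0.573] y [0.339, 0.941, -0.004] z [0.541, -0.191, 0.819]
tilt 55.0 head -20.0 level-turn 0.30
[0.56  0.206 0.28 ] [ 0.32  0.26 -1.18  2.02  1.39  1.1 ] maxstep 0.03
[0.549 0.206 0.27 ] [ 0.31  0.26 -1.18  2.05  1.4   1.1 ] maxstep 0.03
[0.541 0.206 0.259] [ 0.3   0.27 -1.18  2.07  1.42  1.11] maxstep 0.02
[0.535 0.206 0.246] [ 0.28  0.28 -1.17  2.09  1.44  1.12] maxstep 0.02
[0.532 0.206 0.233] [ 0.26  0.31 -1.16  2.11  1.47  1.13] maxstep 0.03
[0.531 0.206 0.219] [ 0.24  0.34 -1.14  2.12  1.5   1.15] maxstep 0.03
[0.531 0.206 0.213] [ 0.23  0.35 -1.14  2.13  1.52  1.15] maxstep 0.01
to [0.5595, 0.2056, 0.2796] units [-0.081, -0.017, -1.64] rows 2 each [-0.041, -0.008, -0.82]
to [0.5492, 0.2062, 0.2701] units [-0.108, -0.114, -0.537] rows 1 each [-0.108, -0.114, -0.537]
to [0.5412, 0.2062, 0.2587] units [0.015, -0.105, -0.548] rows 1 each [0.015, -0.105, -0.548]
to [0.5353, 0.2062, 0.2461] units [0.108, -0.077, -0.542] rows 1 each [0.108, -0.077, -0.542]
to [0.5317, 0.2062, 0.2326] units [0.198, -0.046, -0.52] rows 1 each [0.198, -0.046, -0.52]
to [0.5305, 0.2062, 0.2187] units [0.281, -0.014, -0.482] rows 1 each [0.281, -0.014, -0.482]
to [0.5307, 0.2062, 0.2131] units [0.134, 0.003, -0.179] rows 1 each [0.134, 0.003, -0.179]
```

Request:
arm_command:
  moves:
    - [[0,-0.03,-0.05,-0.55,0.3],[0,-0.03,-0.05,-0.55,0],[0,-0.02,-0.04,-0.54,0],[0,-0.05,-0.06,-0.27,0],[0,-0.05,-0.06,-0.27,0],[0,0,0,0,0]]

```text
clock: 46.25
position: [0.5471, 0.2046, 0.2713]
ee_rot: [0.051, 0.295, -0.161, 0.94]
ft_force: [-0.2, 0.4, 0.2]
grip_width: 1.0
```

Run:
```python
from pp import *
st();lv();look("29");o,x,y,zz,u=setup()
im=cv2.imread("pics/top29.png"); k=cv2.resize(im[180:300,150:280],None,fx=4,fy=4,interpolation=cv2.INTER_CUBIC)
im=cv2.imread("pics/scene29.png"); k2=cv2.resize(im[110:230,220:290],None,fx=4,fy=4,interpolation=cv2.INTER_CUBIC); cv2.imwrite("pics/k29.png",np.hstack([k,k2]))
A=np.array([.654,.2438,.172]); P=[]
off=.022*zz-.05*x-.053*y
for a in np.radians([30,20,10,0,-4]):
    P.append(A+.08*np.array([-np.cos(a),0,np.sin(a)])+off)
go(P)
```

```text
t 46.25 q [0.318, 0.246, -1.182, 2.058, 1.395, 1.088, -0.381] p [0.5471, 0.2046, 0.2713] F [-0.2, 0.4, 0.2] g 1.0
x [0.774, -0.273, -0.571] y [0.333, 0.943, -0.0] z [0.538, -0.19, 0.821]
tilt 55.2 head -19.4 level-turn 0.00
to [0.5402, 0.2033, 0.2586] units [0.076, -0.142, -0.606] rows 1 each [0.076, -0.142, -0.606]
to [0.5343, 0.2033, 0.246] units [0.106, -0.079, -0.542] rows 1 each [0.106, -0.079, -0.542]
to [0.5307, 0.2033, 0.2325] units [0.196, -0.049, -0.52] rows 1 each [0.196, -0.049, -0.52]
to [0.5295, 0.2033, 0.2186] units [0.279, -0.017, -0.482] rows 1 each [0.279, -0.017, -0.482]
to [0.5297, 0.2033, 0.213] units [0.133, 0.002, -0.179] rows 1 each [0.133, 0.002, -0.179]
```

Request:
arm_command:
  moves:
    - [[0,0.04,-0.07,-0.3,0],[0,0.04,-0.07,-0.3,0],[0,0.05,-0.04,-0.27,0],[0,0.055,-0.04,-0.27,0],[0,0.1,-0.025,-0.26,0],[0,0.1,-0.025,-0.26,0]]

```text
clock: 46.85
position: [0.5308, 0.2027, 0.2317]
ee_rot: [0.051, 0.295, -0.162, 0.94]
ft_force: [-0.5, -1.8, 3.4]
grip_width: 0.994
```

Run:
```python
from pp import *
st();lv();look("30");o,x,y,zz,u=setup()
im=cv2.imread("pics/top30.png"); k=cv2.resize(im[180:300,150:280],None,fx=4,fy=4,interpolation=cv2.INTER_CUBIC)
im=cv2.imread("pics/scene30.png"); k2=cv2.resize(im[110:230,220:290],None,fx=4,fy=4,interpolation=cv2.INTER_CUBIC); cv2.imwrite("pics/k30.png",np.hstack([k,k2]))
A=np.array([.654,.2438,.172]); P=[]
off=.022*zz-.05*x-.053*y
for a in np.radians([0,-4]):
    P.append(A+.08*np.array([-np.cos(a),0,np.sin(a)])+off)
go(P)
```

```text
t 46.85 q [0.264, 0.3, -1.157, 2.121, 1.473, 1.121, -0.498] p [0.5308, 0.2027, 0.2317] F [-0.5, -1.8, 3.4] g 0.994
x [0.774, -0.275, -0.571] y [0.335, 0.942, 0.0] z [0.538, -0.191, 0.821]
tilt 55.2 head -19.5 level-turn -0.03
to [0.5295, 0.2033, 0.2187] units [0.24, 0.012, -0.421] rows 1 each [0.24, 0.012, -0.421]
to [0.5297, 0.2033, 0.2131] units [0.134, 0.003, -0.179] rows 1 each [0.134, 0.003, -0.179]
```

Request:
arm_command:
  moves:
    - [[0,0.06,0,-0.105,0],[0,0.06,0,-0.105,0],[0,0.06,0,-0.105,0],[0,0.06,0,-0.105,0]]

```text
clock: 47.28
position: [0.5302, 0.2033, 0.2203]
ee_rot: [0.051, 0.294, -0.162, 0.94]
ft_force: [-0.7, -0.9, 1.8]
grip_width: 0.996
```

Request:
arm_command:
  moves:
    - [[0,0.04,0,-0.06,0],[0,0.04,0,-0.06,0],[0,0.04,0,-0.06,0]]

```text
clock: 47.53
position: [0.5312, 0.2036, 0.2172]
ee_rot: [0.052, 0.292, -0.162, 0.941]
ft_force: [-4.6, -3.1, 20.0]
grip_width: 1.002
```

```bash
python3 - <<'E'
from pp import *
st(); look(31); zoom(31)
E
ls pics | tail -3; cat pp.py | head -60
```

```text
t 47.53 q [0.234, 0.34, -1.136, 2.131, 1.518, 1.143, -0.542] p [0.5312, 0.2036, 0.2172] F [-4.6, -3.1, 20.0] g 1.002
x [0.777, -0.275, -0.567] y [0.335, 0.942, 0.002] z [0.533, -0.192, 0.824]
top9.png
top_fit.png
top_fit2.png
from h import *
from ik import follow
def setup():
    o=manip.get_obs(); r=R.from_quat(o["ee_rot"]).as_matrix(); x=r[:,0]
    y=np.cross([0,0,1],x);y/=np.linalg.norm(y);zz=np.cross(x,y);u=np.cross(y,[0,0,1]); return o,x,y,zz,u
def look(tag,crop=None):
    for n in('top','scene'): cv2.imwrite(f'pics/{n}{tag}.png',manip.camera(n)[:,:,::-1])
    a=cv2.imread(f'pics/top{tag}.png');b=cv2.imread(f'pics/scene{tag}.png');cv2.imwrite(f'pics/p{tag}.png',cv2.resize(np.hstack([a[180:380,120:320],b[130:330,150:350]]),None,fx=2,fy=2))
def fitdisc(tag,x0,zb=0.,cams=("top","scene"),rad=28,zs=None):
    from scipy.optimize import minimize
    im={n:cv2.imread(f"pics/{n}{tag}.png")[:,:,::-1].copy() for n in cams}; B={}
    for n in im:
        q=proj(n,[x0[0],x0[1],zb+.01]); rr,cc=np.mgrid[:480,:640]; m=brass(im[n])&(np.hypot(rr-q[0],cc-q[1])<rad)
        B[n]=cv2.morphologyEx(m
[... 535 characters left out ...]
+rad_*np.sin(np.radians(a)),zb+.02]) for a in az])
            v+=cv2.remap(g,P[:,1].astype(np.float32).reshape(1,-1),P[:,0].astype(np.float32).reshape(1,-1),cv2.INTER_LINEAR)[0]
        w=np.clip(np.median(v)*.8-v,0,None); out.append(round(float(np.degrees(np.angle((w*np.exp(1j*np.radians(az))).sum()))),1))
    print("disc",np.round(c,4).tolist(),"cost",round(r.fun),"slot",out); return c
def zoom(tag):
    im=cv2.imread(f"pics/top{tag}.png"); k=cv2.resize(im[255:325,165:245],None,fx=6,fy=6,interpolation=cv2.INTER_CUBIC)
    im=cv2.imread(f"pics/scene{tag}.png"); k2=cv2.resize(im[185:255,195:245],None,fx=6,fy=6,interpolation=cv2.INTER_CUBIC); cv2.imwrite(f"pics/k{tag}.png",np.hstack([k,k2]))
```

Run:
```python
from pp import *
a=cv2.imread('pics/top31.png');b=cv2.imread('pics/scene31.png')
def c(im,n):
    q=proj(n,[.55,.26,.17]); r,k=int(q[0]),int(q[1]); return cv2.resize(im[r-50:r+50,k-60:k+60],(400,333),interpolation=cv2.INTER_CUBIC)
cv2.imwrite('pics/l31.png',np.hstack([c(a,'top'),c(b,'scene')]))
```

```text
(no output)
```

View pics/l31.png

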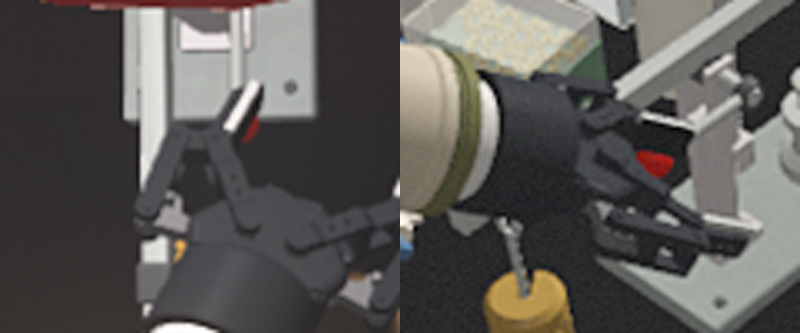

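The crops show the finger on the red knob at about top-crop (250,125), with the lever near level. The knuckle is close to the beam, so I'm backing off to measure.

Request:
arm_command:
  moves:
    - [[0,-0.05,0,0.4,0],[0,-0.2,0,0.8,0],[0,-0.5,0,0.8,0],[0,-0.8,0,0.6,0],[0,-0.8,0,0.3,0],[0,-0.9,0,0,0]]

```text
clock: 48.13
position: [0.5064, 0.2117, 0.3219]
ee_rot: [0.052, 0.295, -0.162, 0.94]
ft_force: [0.6, -0.8, 0.1]
grip_width: 1.001
```

Run:
```python
from pp import *
st(); look(32); zoom(32)
a=cv2.imread('pics/top32.png');b=cv2.imread('pics/scene32.png')
def c(im,n):
    q=proj(n,[.55,.26,.17]); r,k=int(q[0]),int(q[1]); return cv2.resize(im[r-50:r+50,k-60:k+60],(400,333),interpolation=cv2.INTER_CUBIC)
cv2.imwrite('pics/l32.png',np.hstack([c(a,'top'),c(b,'scene')]))
rr,cc=np.mgrid[:480,:640];P={}
for n,im in(('scene',b),('top',a)):
    q=proj(n,[.574,.244,.172]); m=(im[:,:,2]>110)&(im[:,:,1]<60)&(im[:,:,0]<60)&(np.hypot(rr-q[0],cc-q[1])<22)
    P[n]=(rr[m].mean(),cc[m].mean()); print(n,m.sum(),P[n],'exp',q)
print(tri(P['scene'],P['top']))
```

```text
t 48.13 q [0.436, -0.003, -1.273, 2.062, 1.13, 0.992, -0.236] p [0.5064, 0.2117, 0.3219] F [0.6, -0.8, 0.1] g 1.001
x [0.774, -0.274, -0.571] y [0.335, 0.942, 0.002] z [0.537, -0.193, 0.821]
scene 91 (np.float64(189.17582417582418), np.float64(256.7692307692308)) exp [189.72270813 255.54187897]
top 89 (np.float64(245.8314606741573), np.float64(216.85393258426967)) exp [246.45583337 216.19571482]
(array([0.57536374, 0.24228218, 0.17363239]), np.float64(0.0008736978859722247))
```

View pics/l32.png

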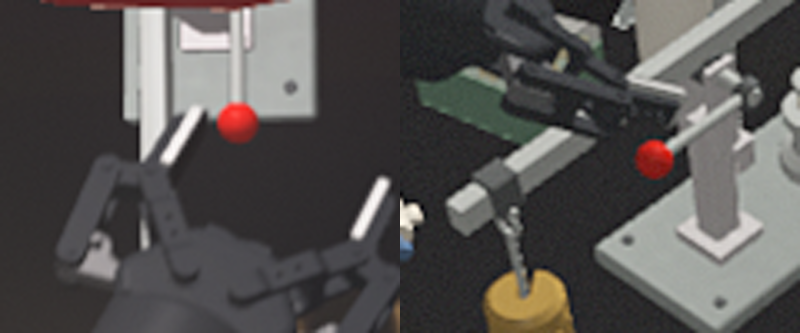

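Request:
arm_command:
  moves:
    - [[0,0.9,-0.2,0,0],[0,0.8,0,-0.3,0],[0,0.8,0,-0.6,0],[0,0.5,0,-0.8,0],[0,0.15,0,-0.7,0],[0,0.02,0,-0.2,0],[0,0,0,0,0]]

```text
clock: 48.82
position: [0.5299, 0.1981, 0.2203]
ee_rot: [0.05, 0.296, -0.161, 0.94]
ft_force: [-0.1, -0.5, 0.1]
grip_width: 1.003
```

Run:
```python
from pp import *
st(); print(manip.get_obs()['torque'])
```

```text
t 48.82 q [0.28, 0.329, -1.171, 2.137, 1.506, 1.129, -0.52] p [0.5299, 0.1981, 0.2203] F [-0.1, -0.5, 0.1] g 1.003
x [0.773, -0.273, -0.573] y [0.333, 0.943, -0.001] z [0.541, -0.19, 0.819]
[0.26541387 0.81395757 0.02309807]
```

Request:
arm_command:
  moves:
    - [[0,0.03,0,-0.06,0],[0,0.03,0,-0.06,0],[0,0,0,0,0]]

```text
clock: 49.07
position: [0.5308, 0.1979, 0.22]
ee_rot: [0.051, 0.294, -0.162, 0.941]
ft_force: [-1.0, -0.5, -0.3]
grip_width: 1.001
```

Run:
```python
from pp import *
st(); print(manip.get_obs()['torque'])
```

```text
t 49.07 q [0.276, 0.332, -1.167, 2.137, 1.514, 1.134, -0.528] p [0.5308, 0.1979, 0.22] F [-1.0, -0.5, -0.3] g 1.001
x [0.775, -0.274, -0.569] y [0.335, 0.942, 0.002] z [0.536, -0.192, 0.822]
[0.29805892 0.84257091 0.02568374]
```

Request:
arm_command:
  moves:
    - [[0,0.05,0,-0.08,0],[0,0.05,0,-0.08,0],[0,0,0,0,0]]

```text
clock: 49.32
position: [0.5302, 0.1977, 0.2142]
ee_rot: [0.051, 0.294, -0.162, 0.94]
ft_force: [1.1, 0.1, -0.7]
grip_width: 1.001
```

Run:
```python
from pp import *
st(); print(manip.get_obs()['torque'])
```

```text
t 49.32 q [0.267, 0.345, -1.16, 2.142, 1.526, 1.14, -0.541] p [0.5302, 0.1977, 0.2142] F [1.1, 0.1, -0.7] g 1.001
x [0.774, -0.275, -0.57] y [0.335, 0.942, 0.001] z [0.537, -0.191, 0.821]
[ 0.26164702  0.8070175  -0.04703158]
```

```bash
cat > lk.py <<'E'
from pp import *
def lk(t):
    st(); print(np.round(manip.get_obs()['torque'],2)); look(t); zoom(t)
    a=cv2.imread(f'pics/top{t}.png');b=cv2.imread(f'pics/scene{t}.png')
    def c(im,n):
        q=proj(n,[.55,.26,.17]); r,k=int(q[0]),int(q[1]); return cv2.resize(im[r-50:r+50,k-60:k+60],(400,333),interpolation=cv2.INTER_CUBIC)
    cv2.imwrite(f'pics/l{t}.png',np.hstack([c(a,'top'),c(b,'scene')]))
    rr,cc=np.mgrid[:480,:640];P={}
    for n,im in(('scene',b),('top',a)):
        q=proj(n,[.574,.244,.172]); m=(im[:,:,2]>110)&(im[:,:,1]<60)&(im[:,:,0]<60)&(np.hypot(rr-q[0],cc-q[1])<22)
        P[n]=(rr[m].mean(),cc[m].mean()); print(n,m.sum(),np.round(P[n],1),'exp',np.round(q,1))
    print(tri(P['scene'],P['top']))
E
python3 -c "from lk import *; lk(33)"
```

```text
t 49.32 q [0.267, 0.345, -1.16, 2.142, 1.526, 1.14, -0.541] p [0.5302, 0.1977, 0.2142] F [1.1, 0.1, -0.7] g 1.001
x [0.774, -0.275, -0.57] y [0.335, 0.942, 0.001] z [0.537, -0.191, 0.821]
[ 0.26  0.81 -0.05]
scene 24 [192.5 256.9] exp [189.7 255.5]
top 17 [244.2 212.9] exp [246.5 216.2]
(array([0.58053448, 0.25257864, 0.15473007]), np.float64(0.003084148818321029))
```

View pics/l33.png

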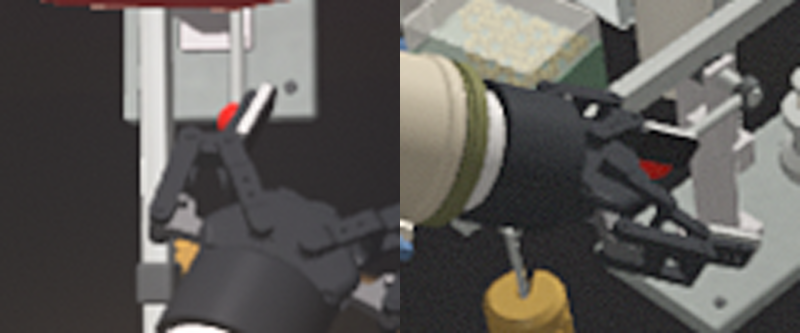

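Request:
arm_command:
  moves:
    - [[0,0,0.0,0.3,0],[0,0,0.12,0.1,0],[0,0.02,0,-0.2,0],[0,0.02,0,-0.15,0],[0,0,0,0,0]]

```text
clock: 49.83
position: [0.5326, 0.2002, 0.2148]
ee_rot: [0.051, 0.294, -0.162, 0.941]
ft_force: [0.2, -1.6, 5.2]
grip_width: 0.998
```

Run:
```python
from pp import *
st(); print(manip.get_obs()['torque'])
```

```text
t 49.83 q [0.259, 0.353, -1.156, 2.133, 1.53, 1.147, -0.539] p [0.5326, 0.2002, 0.2148] F [0.2, -1.6, 5.2] g 0.998
x [0.775, -0.275, -0.569] y [0.335, 0.942, 0.001] z [0.536, -0.191, 0.822]
[ 0.03411956 -0.01725387 -0.34948256]
```

Request:
arm_command:
  moves:
    - [[0,0.03,0,-0.07,0],[0,0.03,0,-0.07,0],[0,0,0,0,0]]

```text
clock: 50.08
position: [0.5331, 0.2003, 0.2132]
ee_rot: [0.051, 0.292, -0.163, 0.941]
ft_force: [0.1, -5.6, 14.6]
grip_width: 0.998
```

Run:
```python
from pp import *
st(); print(manip.get_obs()['torque'])
```

```text
t 50.08 q [0.253, 0.36, -1.151, 2.134, 1.54, 1.154, -0.549] p [0.5331, 0.2003, 0.2132] F [0.1, -5.6, 14.6] g 0.998
x [0.777, -0.277, -0.566] y [0.337, 0.942, 0.002] z [0.532, -0.192, 0.825]
[-0.3658078  -1.48572662 -0.77704261]
```

Request:
arm_command:
  moves:
    - [[0,0.03,0,-0.06,0],[0,0.03,0,-0.06,0],[0,0,0,0,0]]

```text
clock: 50.33
position: [0.5338, 0.2003, 0.2118]
ee_rot: [0.052, 0.29, -0.163, 0.942]
ft_force: [-2.1, -7.5, 25.5]
grip_width: 0.996
```

The force now climbs steadily against a hard stop, and the moment reading places the contact on the knob. I'm backing off and checking.

Request:
arm_command:
  moves:
    - [[0,0,0,0.4,0],[0,-0.2,0,0.8,0],[0,-0.5,0,0.8,0],[0,-0.8,0,0.8,0],[0,-0.8,0,0.6,0],[0,-0.9,0,0.4,0],[0,-1,-0.5,0.3,0],[0,-1,-0.8,0.3,0],[0,-1,-0.8,0.3,0],[0,-1,-0.8,0.3,0],[0,0,0,0,0],[0,0,0,0,0]]

```text
clock: 51.33
position: [0.4469, 0.1628, 0.4003]
ee_rot: [0.047, 0.297, -0.164, 0.94]
ft_force: [-0.4, 0.6, -0.8]
grip_width: 0.998
```

```bash
python3 -c "from lk import *; lk(34)"; ls pics/ | grep -c .
python3 - <<'E'
import cv2,numpy as np
a=cv2.imread('pics/top34.png');b=cv2.imread('pics/scene34.png')
cv2.imwrite('pics/f34.png',cv2.resize(np.hstack([a,b]),(800,300),interpolation=cv2.INTER_AREA))
E
```

```text
t 51.33 q [0.287, -0.454, -0.914, 2.112, 0.591, 0.838, 0.258] p [0.4469, 0.1628, 0.4003] F [-0.4, 0.6, -0.8] g 0.998
x [0.77, -0.28, -0.573] y [0.336, 0.942, -0.008] z [0.542, -0.186, 0.82]
[ 0.28  0.81 -0.03]
scene 93 [189.2 256.8] exp [189.7 255.5]
top 89 [245.8 216.9] exp [246.5 216.2]
(array([0.57542019, 0.24228052, 0.17345987]), np.float64(0.0009836324267681574))
143
```

View pics/l34.png

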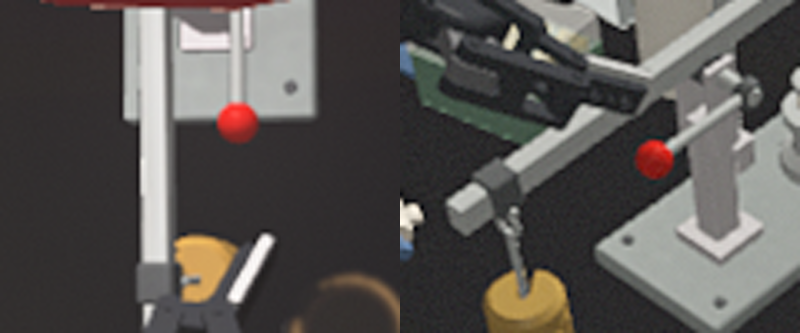

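View pics/k34.png

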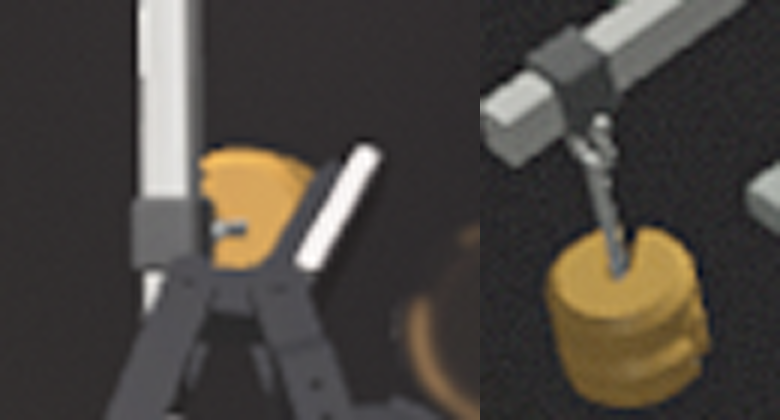

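View pics/f34.png

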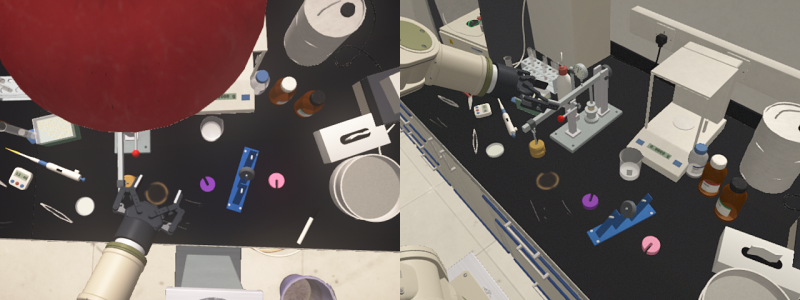

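Between pictures 32 and 34 the knob (scene about 257,189) didn't move, although I pressed at 25 N, so it's at its stop. I'm moving the arm clear for an open view of the hanger.

Request:
arm_command:
  moves:
    - [[0,-0.8,-1,0,0],[0,-0.8,-1,0,0],[0,-0.6,-1,0,0],[0,-0.6,-1,0,0],[0,-0.4,-1,0,0],[0,0,-1,0,0],[0,0,-1,0,0],[0,0,0,0,0],[0,0,0,0,0],[0,0,0,0,0],[0,0,0,0,0]]

```text
clock: 52.35
position: [0.3993, 0.114, 0.4283]
ee_rot: [0.048, 0.293, -0.17, 0.94]
ft_force: [-0.1, -0.7, -0.3]
grip_width: 0.997
```

Run:
```python
from lk import *
lk(35)
a=cv2.imread('pics/k35.png');b=cv2.imread('pics/k27b.png') if __import__('os').path.exists('pics/k27b.png') else cv2.imread('pics/k27.png')
print(a.shape,b.shape)
b=cv2.resize(b,(780,int(b.shape[0]*780/b.shape[1])))
v=np.vstack([a,b]); s=600/v.shape[0]; cv2.imwrite('pics/c35.png',cv2.resize(v,None,fx=s,fy=s))
```

```text
t 52.35 q [-0.61, -0.496, -0.239, 2.207, 0.862, 1.151, 0.117] p [0.3993, 0.114, 0.4283] F [-0.1, -0.7, -0.3] g 0.997
x [0.771, -0.29, -0.567] y [0.347, 0.938, -0.009] z [0.534, -0.19, 0.824]
[ 0.33  0.79 -0.03]
scene 90 [189.2 256.8] exp [189.7 255.5]
top 89 [245.8 216.9] exp [246.5 216.2]
(array([0.57541889, 0.24226057, 0.17354184]), np.float64(0.0009970538091154863))
(420, 780, 3) (595, 550, 3)
```

View pics/c35.png

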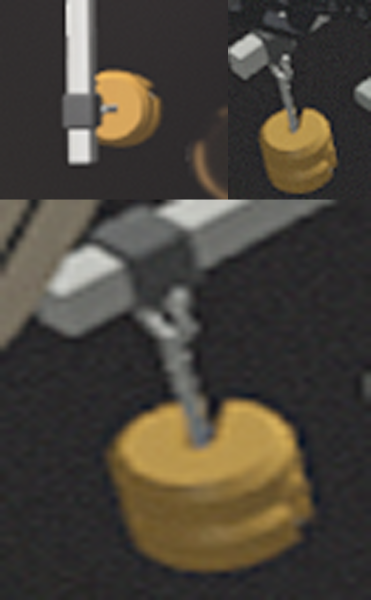

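Run:
```python
from pp import *
rr,cc=np.mgrid[:480,:640]
for t in('27b','27','29','34','35'):
    im=cv2.imread(f'pics/scene{t}.png')
    if im is None: continue
    q=proj('scene',[.489,.278,.09]); m=brass(im[:,:,::-1].copy())&(np.hypot(rr-q[0],cc-q[1])<30); print(t,m.sum(),rr[m].mean(),cc[m].mean())
print(proj('scene',[.489,.278,.09]),proj('scene',[.489,.278,.079]))
```

```text
27 639 234.69327073552427 218.0093896713615
29 639 235.3943661971831 218.49295774647888
34 632 237.75 219.15822784810126
35 629 237.7074721780604 219.13195548489665
[231.65548786 217.2047582 ] [235.29473272 218.01994864][ WARN:0@0.602] global loadsave.cpp:275 findDecoder imread_('pics/scene27b.png'): can't open/read file: check file path/integrity
```

View pics/k35.png

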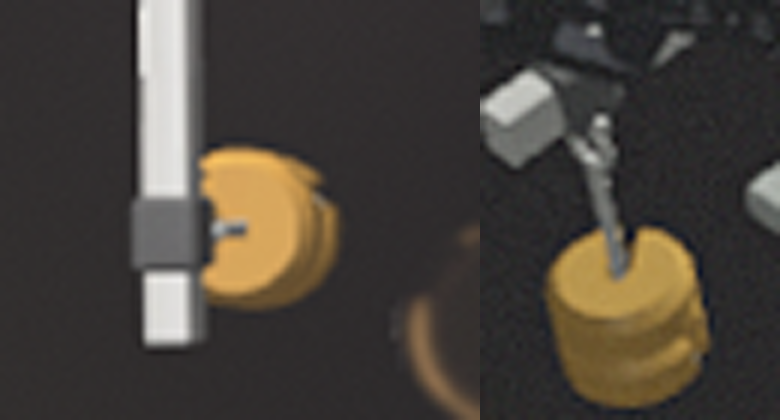

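```bash
python3 -c "
from workcell import manip
print(manip.hand_in()); print(manip.get_obs()['clock'])"
```

```text
the job is handed in; nothing more can be done
None
the job is handed in; nothing more can be done
```

I stacked both brass masses on the hanger, pushed the prop lever down to its stop, and handed the job in at about 52.5 s. The arm was clear of everything.

**Last checks**
- **Masses:** they lie flat, one on the other. When I placed them, the stem was home in both slots and the slots measured about 100° apart. The last pictures look the same; I didn't measure the slots again.
- **Lever:** the knob measured (0.575, 0.242, 0.1735), against about (0.574, 0.244, 0.172) expected when level. It didn't move under a second push of about 25 N, and the moment reading put that contact on the knob.
- **Hanger:** it sank about 9 mm after the masses were on, which fits the stated 11 mm, because part of the travel had already happened (see below).
- **Rest of the scene:** in the last pictures the grey mass is in the rack, the beaker is standing, and the pink and purple look-alikes are untouched.

**What went wrong or stayed unclear**
- **Finger hit the beam:** at about 28.7 s, before both masses were on, an open finger bumped the beam's tip. The wrist force read about 107 N, under the 120 N limit. That is well over the 40 N limit if the contact counts as pressing with the arm or gripper body.
- **Lever moved early:** that same bump pushed the lever about 0.1 rad down before its turn in the order.
- **First lever push unclear:** it reached about 20 N, and I couldn't tell whether the finger was on the knob or a knuckle was on the beam, so I repeated it. One try at the repeat met no force because the finger was slightly to one side of the knob.

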